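Rake the hook-on trays out from under the polisher guard and hang them in the rinsing tub

TASK

Three or four small steel hook-on trays have slid in under the fixed bar guard of the polisher, where no hand or finger may touch them. Take the hooked rod, reach it in under the guard and draw every tray out onto the open table, then hang each tray inside the wooden rinsing tub by its bent lip over the tub's rim. Leave the rod standing on its felt mat again as it was found, and do not disturb the jar or the whetstone.

Things in the scene. Friction and masses are not known exactly. Their poses are not given: they have to be found in the camera images.
- guard: Fixed cage of steel bars on 4 corner posts, 200 deep (local x) x 360 mm wide (local y). Roof bars along x, 40 mm apart, undersides about 83 mm, tops 90 mm above the table. Mouth at local x = -100 mm, open below the roof; the other sides have a 26 mm high kerb. Origin on the table at the cage centre, local +x pointing inwards from the mouth. A polisher motor stands behind it (x above +140 mm).
- guard_mouth (a point): Middle of the guard's open mouth, on the table (local x = -100 mm of the guard), axes as the guard's.
- hook_rod: Loose rod, 0.16 kg. Wooden handle x = -50..50 mm, 26 wide, 40 tall, on a foot 90 x 52 x 5 mm; 8 mm steel rod (axis 32 mm above the underside) from it to x = 245 mm, where a flat hook blade (24 wide in y, 5 thick in x) bends straight down to the level of the handle's underside. Stands by itself. Origin: centre of the handle's underside; local z up, +x towards the hook.
- rod_grip (a point): Point to grip the rod from above, across the 26 mm width: in the handle, 30 mm ahead of its centre and 28 mm above the underside; close to the rod's balance point (some 20 mm further towards the hook).
- rod_hook (a point): Middle of the hook blade's lower edge, 242.5 mm ahead of the handle's centre; axes as the rod's.
- mat: Fixed thin felt mat, 360 (local x) x 110 (local y) x 2 mm, where the rod stands at the start and must stand again at the end. Origin at the centre of its underside.
- tub: Fixed open wooden tub, 320 (local x) x 140 (local y) x 75 mm tall, walls and floor 6 mm thick, empty. Origin at the centre of its underside.
- tub_rim (a point): Centre of the tub's mouth at the height of its rim, 75 mm above the table; axes as the tub's.
- tray1: Loose steel tray (90 g) or absent: open dish 44 (x) x 50 (y) x 28 mm tall, walls and floor 3 mm, upright on its bottom. At its +x wall's top a 34 mm wide lip, 3 mm thick, goes out (underside 25 mm up) and turns down: that part spans x 35..38 mm, ends 7 mm above the underside; gap to the dish 13 mm. Grip across the 50 mm. Hung it tilts 0.2 to 0.3 rad. Origin: centre of the underside, z up.
- tray1_lip (a point): Middle of the turned-down part of tray1's lip, 36.5 mm out from the tray's centre in local x and 16 mm above its underside.
- tray2: Loose steel tray (90 g) or absent: open dish 44 (x) x 50 (y) x 28 mm tall, walls and floor 3 mm, upright on its bottom. At its +x wall's top a 34 mm wide lip, 3 mm thick, goes out (underside 25 mm up) and turns down: that part spans x 35..38 mm, ends 7 mm above the underside; gap to the dish 13 mm. Grip across the 50 mm. Hung it tilts 0.2 to 0.3 rad. Origin: centre of the underside, z up.
- tray2_lip (a point): Middle of the turned-down part of tray2's lip, 36.5 mm out from the tray's centre in local x and 16 mm above its underside.
- tray3: Loose steel tray (90 g) or absent: open dish 44 (x) x 50 (y) x 28 mm tall, walls and floor 3 mm, upright on its bottom. At its +x wall's top a 34 mm wide lip, 3 mm thick, goes out (underside 25 mm up) and turns down: that part spans x 35..38 mm, ends 7 mm above the underside; gap to the dish 13 mm. Grip across the 50 mm. Hung it tilts 0.2 to 0.3 rad. Origin: centre of the underside, z up.
- tray3_lip (a point): Middle of the turned-down part of tray3's lip, 36.5 mm out from the tray's centre in local x and 16 mm above its underside.
- tray4: Loose steel tray (90 g) or absent: open dish 44 (x) x 50 (y) x 28 mm tall, walls and floor 3 mm, upright on its bottom. At its +x wall's top a 34 mm wide lip, 3 mm thick, goes out (underside 25 mm up) and turns down: that part spans x 35..38 mm, ends 7 mm above the underside; gap to the dish 13 mm. Grip across the 50 mm. Hung it tilts 0.2 to 0.3 rad. Origin: centre of the underside, z up.
- tray4_lip (a point): Middle of the turned-down part of tray4's lip, 36.5 mm out from the tray's centre in local x and 16 mm above its underside.
- jar: Bystander: lidded bamboo jar, 72 mm diameter, 72 mm tall; origin at the centre of its underside.
- whetstone: Bystander: grey whetstone, 50 x 150 x 25 mm; origin at the centre of its underside.
Not all that is in view belongs to the job. Leave any turquoise look-alike of the tray1 alone.

How it is judged:
By the outcome, as a careful person would: the job done as asked, in the order asked, and still so for the second after the job is handed in, with the robot touching nothing.
Of tray1, tray2, tray3, tray4 only 3 to 4 are there at a start; the rules pass over those that are not, and their reading is None.
At some moment in a run one of tray1, tray2, tray3, tray4, hook_rod may be knocked a few centimetres aside while the robot is not near it.
It also fails if it takes over 210 s, if anything falls off the work surface, if the arm or the gripper's body presses on something with over 40 N, if the wrist force passes 120 N, or if a joint passes its speed limit or range.

ROBOT

A 6-joint arm with a two-finger parallel gripper is mounted at the origin on the work surface. World frame = base frame: x ahead of the robot, y to its left, z up, the work surface at z = 0. Lengths are in mm, angles in rad, forces in N, time in s.
With the tool pointing down it reaches from about 350 to 975 mm from the base axis. Payload 7.1 kg.
Tool frame: the origin (TCP) lies at the very end of the fingers, on their centre line; the grasp point (between the pads) lies 19 mm behind it; z points along the fingers, y is the line along which they close (so a half turn about z gives the same grasp; the last joint's range is limited). The gripper opens to 88 mm and grips with 3 to 60 N. Pads are 20 mm wide; open, the fingers measure 115 mm over their backs; the gripper's body (75 mm by 178 mm) begins 61 mm behind the grasp point.
Start: joints at [1.327, 0.423, 1.63, -0, 1.089, -0.019], TCP at [139.288, 609.265, 222.675] pointing down, gripper open.
Joint ranges: [-3, 3], [-0.9, 2.11], [0.09, 2.58], [-1.31, 4.45], [0.11, 2.69], [-2.54, 2.54]. Speed limits (rad/s): [2.39, 2.39, 3.01, 3.14, 3.14, 3.14].

INTERFACE

Orientations are given as a rotation vector (axis times angle).
In Python, from workcell import sensors, imaging, close_job gives the robot as it stands. The module is installed in compiled form; this text tells all that it offers.
- The arm moves only by the tool servo_tool, never from a script. Its argument "steps" is a list of rows, each a list of 3 entries, a list of its own where there are three numbers: the shift along the world's x, y, z in m, then the turn, a rotation vector about the world's x, y, z in degrees, then the opening, from -1 (shut) to 1 (fully open). A call has exactly 8 rows; each row shifts and turns the commanded pose from where the row before left it; what a row does not reach is not made up. A row lasts 1/12 s, in which the tool goes at most 41.7 mm and 7.16 degrees, less where a joint would pass 70% of its speed; a pose out of reach is approached as far as the arm can. A call is refused whole if a number of a shift passes 0.0417 or a number of a turn 7.16, either way. A call with a gripper value outside its range is refused whole. The fingers move at their own pace and stop on an object; the grip force is fixed at half the most. Time passes only in rows, so rows that do not move let the fingers close, or fill a call up. It gives the time, the measured TCP pose, the force, the opening and the grip force at its end, in the units of the state.
- sensors.get_obs(): the state, without advancing time (a new reading comes with each control period).
- imaging.get_image(name): name is "scene" or "top" or "wrist"; returns a dict with "color" (400x640x3 uint8, blue, green, red), "range_z" (400x640 float32, mm along the optical axis (not along the pixel's ray), 0 where there is no reading), "vertical_fov" (degrees; the focal length in pixels is half the picture's height over the tangent of half this angle, whatever the lens; pixels are square), "cx", "cy" (the principal point, pixels), "k1" (the pictures are not rectified: a ray, as slopes to the right and down, at radius r is drawn at 1 + k1 r^2 times it, then the intrinsics apply), "rvec" (rotation vector, rad) and "tvec" (3), from world to camera coordinates, as OpenCV has them; the wrist camera has in their place "tool_from_camera" (4x4, takes a point from camera to tool coordinates, whose origin is the TCP and whose axes are the flange's). Camera axes: x right, y down, z forward; pixel columns grow to the right and rows downward; lengths in mm; the calibration is good to about 2 mm. A picture is of the moment at which its call begins: read the wrist's pose just before it.
- close_job(): hands the job in; it is judged then, once.
The state is a dict: "t": time; "qpos": joint angles; "qvel": joint speeds; "joint_torque": joint torques, N m; "ee_pos": TCP position; "orientation": TCP orientation; "ft_force": force on the tool from outside, world axes, zero at the start; "moment": the same for the moment, N m; "width": finger opening in mm; "grasp_force": force on a finger pad.
Only numpy, scipy, OpenCV 4.12 (cv2) and the standard library are available. Lean on these libraries where they do the work, as an engineer would, in place of code of your own. Each camera call takes 0.05 s, during which the arm holds its last target. There are 200 camera calls.

## Working session

There is one attempt and no reset: what is moved stays moved. The work goes in short steps, Python scripts to look and compute and a tool call to move; the robot and the scene stay as the last step left them, time stands still between calls to the robot, and variables do not carry over. Pictures are saved under pics/ and viewed, at most 14 in all, crops included, and the job is handed in when it is done.

Besides the shell and the picture viewer there is one more tool, called after ">>>" as name(argument=value, ...), one argument or row to a line, values as JSON. servo_tool: Moves the arm, as the interface text tells. Its arguments: {"type":"object","properties":{"steps":{"type":"array"}},"required":["steps"]}

```bash
mkdir -p pics; cat > h.py <<'E'
import numpy as np, cv2
from scipy.spatial.transform import Rotation as R
from workcell import sensors, imaging, close_job
def cam(name):
    o=sensors.get_obs(); im=imaging.get_image(name)
    f=200/np.tan(np.radians(im["vertical_fov"])/2)
    K=np.array([[f,0,im["cx"]],[0,f,im["cy"]],[0,0,1]])
    if name=="wrist":
        T=np.eye(4);T[:3,:3]=R.from_rotvec(o["orientation"]).as_matrix();T[:3,3]=o["ee_pos"]
        W=T@np.array(im["tool_from_camera"])
    else:
        W=np.eye(4);r=R.from_rotvec(np.ravel(im["rvec"])).as_matrix();W[:3,:3]=r.T;W[:3,3]=-r.T@np.ravel(im["tvec"])
    return dict(c=im["color"],d=im["range_z"],K=K,k1=im["k1"],W=W)
def rays(c,uv):
    p=cv2.undistortPoints(np.array(uv,float).reshape(-1,1,2),c["K"],np.array([c["k1"],0,0,0]),None,None,None,(3,100,1e-10)) if False else cv2.undistortPoints(np.array(uv,float).reshape(-1,1,2),c["K"],np.array([c["k1"],0,0,0.]))
    p=p.reshape(-1,2); return np.c_[p,np.ones(len(p))]
def onz(c,uv,z):
    r=rays(c,uv)@c["W"][:3,:3].T; o=c["W"][:3,3]
    return o+r*((z-o[2])/r[:,2])[:,None]
def cloud(c):
    v,u=np.mgrid[0:400,0:640]; r=rays(c,np.c_[u.ravel(),v.ravel()])*c["d"].ravel()[:,None]
    P=r@c["W"][:3,:3].T+c["W"][:3,3]; P[c["d"].ravel()<=0]=np.nan
    return P.reshape(400,640,3)
E
python3 - <<'E'
from h import *
o=sensors.get_obs();print({k:np.round(v,3) for k,v in o.items()})
for n in("top","scene","wrist"):
    c=cam(n);cv2.imwrite(f"pics/{n}0.png",c["c"]);np.savez(f"{n}0.npz",**c);print(n,c["K"][0,0],c["k1"],c["W"].round(2).tolist(),c["d"].min(),c["d"].max())
    g=[[20,20],[620,20],[20,380],[620,380],[320,200]];print(onz(c,g,0).round().tolist())
E
```

```text
{'t': np.float64(0.0), 'qpos': array([ 1.327,  0.424,  1.631,  0.   ,  1.089, -0.019]), 'qvel': array([ 0.002, -0.   , -0.002,  0.001, -0.002,  0.   ]), 'joint_torque': array([ 2.0000e-03, -5.4466e+01, -2.7366e+01,  6.4000e-02,  2.3000e-02,
       -0.0000e+00]), 'ee_pos': array([139.159, 608.741, 221.893]), 'orientation': array([-3.520e-01, -3.122e+00,  2.000e-03]), 'ft_force': array([0.112, 0.054, 0.631]), 'moment': array([-0.051, -0.014, -0.049]), 'grasp_force': np.float64(0.0), 'width': np.float64(87.948)}
top 392.055726660616 0.010699505726377529 [[0.03, -0.98, 0.18, 341.65], [-1.0, -0.02, 0.01, 139.64], [-0.01, -0.18, -0.98, 1210.87], [0.0, 0.0, 0.0, 1.0]] 0.0 2232.0122
[[1172.0, 1188.0, 0.0], [1213.0, -852.0, 0.0], [19.0, 1001.0, 0.0], [67.0, -725.0, 0.0], [570.0, 146.0, 0.0]]
scene 474.11507160162296 0.044917897662816356 [[-0.71, 0.57, -0.41, 1195.46], [0.7, 0.59, -0.4, 735.12], [0.01, -0.57, -0.82, 1318.08], [0.0, 0.0, 0.0, 1.0]] 0.0 3608.2183
[[830.0, -1546.0, 0.0], [-1123.0, 299.0, 0.0], [1515.0, -60.0, 0.0], [385.0, 1045.0, 0.0], [552.0, 70.0, 0.0]]
wrist 353.66973926361493 -0.06840260889839993 [[0.22, 0.94, 0.26, 68.16], [0.97, -0.21, -0.06, 625.15], [-0.0, 0.27, -0.96, 383.2], [0.0, 0.0, 0.0, 1.0]] 0.0 1256.0677
[[-88.0, 338.0, 0.0], [53.0, 958.0, 0.0], [343.0, 121.0, 0.0], [537.0, 968.0, 0.0], [175.0, 604.0, 0.0]]
```

View pics/top0.png

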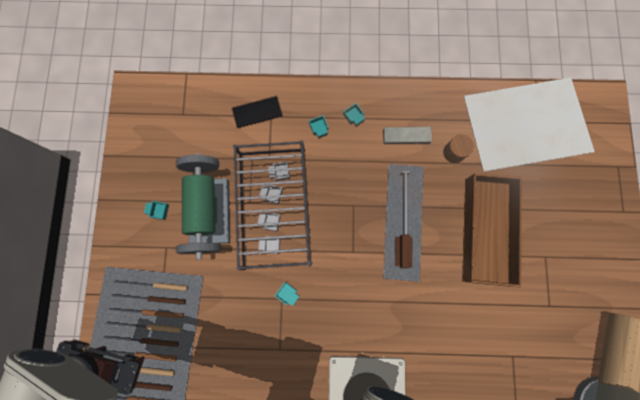

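View pics/scene0.png

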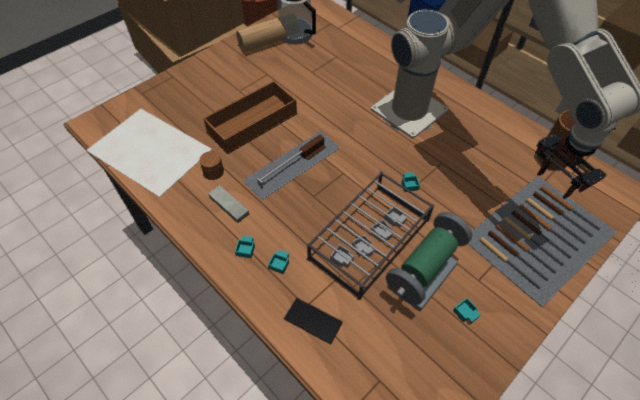

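Top view: four steel trays lie under the guard at about (279,171), (270,194), (268,221) and (268,245). Turquoise look-alikes are at (318,127), (355,115), (287,293) and (156,210). The rod is on its mat, handle (403,252) and hook (406,174). The tub is at (492,230), the jar at (458,148) and the whetstone at (408,135). The scene view agrees, and the guard's mouth faces the mat.

```bash
python3 - <<'E'
from h import *
c=dict(np.load("top0.npz"));s=dict(np.load("scene0.npz"))
for nm,uv,z in [("guardtopcorners",[[236,147],[303,143],[309,264],[240,268]],90),("mat",[[392,166],[424,167],[420,280],[385,278]],2),("tubrim",[[469,176],[520,180],[518,285],[464,282]],75),("trays",[[279,171],[270,194],[268,221],[268,245]],20),("jar",[[458,148]],72),("stone",[[385,128],[431,128],[431,142],[384,143]],25),("turq",[[318,127],[355,115],[287,293]],20)]:
    print(nm,onz(c,uv,z)[:,:2].round().tolist())
P=cloud(c)
# points by height region check
for nm,uv in [("hand",(403,252)),("rod",(405,210)),("table",(350,220)),("tubfloor",(492,230)),("jar",(458,148)),("tray",(268,246))]:
    print(nm,P[uv[1],uv[0]].round(1))
a=cv2.resize(c["c"][130:290,220:330],None,fx=5,fy=3.75*4/3,interpolation=cv2.INTER_CUBIC)[:600*2]
a=cv2.resize(c["c"][135:275,225:320],None,fx=4.2,fy=4.2,interpolation=cv2.INTER_CUBIC)
b=cv2.resize(s["c"][170:300,300:440],None,fx=2.8,fy=4.2*588/546,interpolation=cv2.INTER_CUBIC)[:588]
b=cv2.resize(s["c"][170:300,300:440],(392,364));b=cv2.copyMakeBorder(b,0,a.shape[0]-364,0,0,0)
cv2.imwrite("pics/crop1.png",np.hstack([a,b]))
E
```

```text
guardtopcorners [[708.0, 400.0], [725.0, 200.0], [368.0, 172.0], [352.0, 366.0]]
mat [[685.0, -80.0], [684.0, -182.0], [331.0, -161.0], [334.0, -56.0]]
tubrim [[639.0, -295.0], [630.0, -444.0], [326.0, -418.0], [330.0, -267.0]]
trays [[655.0, 277.0], [581.0, 301.0], [497.0, 303.0], [423.0, 300.0]]
jar [[726.0, -267.0]]
stone [[803.0, -55.0], [806.0, -201.0], [759.0, -200.0], [753.0, -52.0]]
turq [[803.0, 158.0], [847.0, 40.0], [283.0, 237.0]]
hand [ 411.4 -103.2   42.4]
rod [ 537.9 -111.7   38.9]
table [508.5  51.1   1.1]
tubfloor [ 488.3 -385.7    1.5]
jar [ 725.5 -266.4   72.7]
tray [421.6 302.    3. ]
```

View pics/crop1.png

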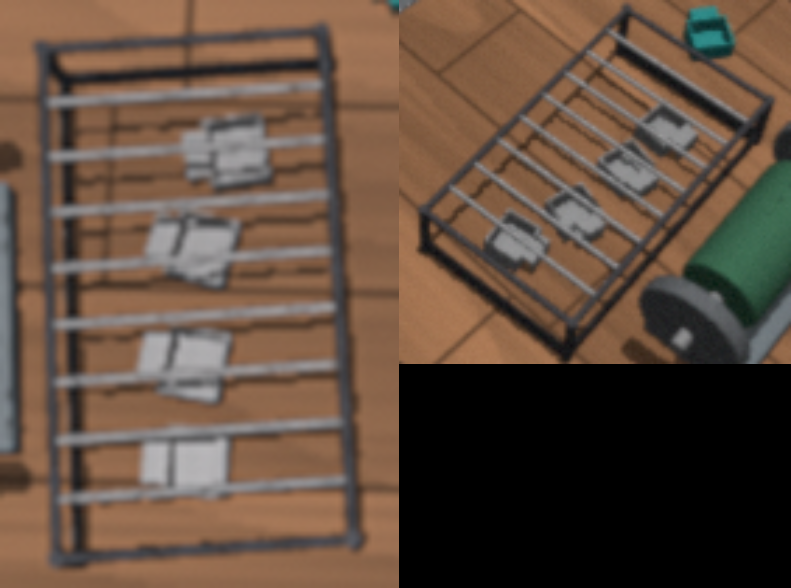

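The crop confirms the four steel-grey trays under the bars, with their lips pointing inwards. The turquoise one at the crop's edge is outside the guard. Next I measure finer.

```bash
cat >> h.py <<'E'
def rect(P,m):
    q=P[m][:,:2]; (cx,cy),(w,h),a=cv2.minAreaRect(q.astype(np.float32)); return np.round([cx,cy,w,h,a],1),len(q)
def blobs(P,m,minpx=25,close=1):
    m=cv2.morphologyEx(m.astype(np.uint8),cv2.MORPH_CLOSE,np.ones((close,close)))
    n,l,st,ce=cv2.connectedComponentsWithStats(m)
    return [(ce[i].round(),st[i][4],rect(P,(l==i)&np.isfinite(P[...,0])),np.nanmedian(P[l==i],0).round(1)) for i in range(1,n) if st[i][4]>=minpx]
E
python3 - <<'E'
from h import *
for n in("top","scene"):
    c=dict(np.load(n+"0.npz"));P=cloud(c);hsv=cv2.cvtColor(c["c"],cv2.COLOR_BGR2HSV)
    inr=lambda a,b,e,f:(P[...,0]>a)&(P[...,0]<b)&(P[...,1]>e)&(P[...,1]<f)
    gray=(hsv[...,1]<60)&(hsv[...,2]>130)
    print(n,"trays");[print(*b) for b in blobs(P,gray&inr(370,710,180,380)&(P[...,2]<45),30,3)]
    print("handle");[print(*b) for b in blobs(P,inr(330,690,-180,-50)&(P[...,2]>34),20)]
    print("rod+handle");[print(*b) for b in blobs(P,inr(330,690,-180,-50)&(P[...,2]>18),20)]
    print("tub");[print(*b) for b in blobs(P,inr(300,670,-460,-250)&(P[...,2]>60)&(P[...,2]<85),40)]
    print("guard top");[print(*b) for b in blobs(P,inr(330,740,150,420)&(P[...,2]>75)&(P[...,2]<100),40,3)]
E
```

```text
top trays
[278. 170.] 165 (array([657.8, 283.7,  42.3,  80. ,   3.8]), 165) [657.4 278.    3.2]
[270. 193.] 214 (array([586.1, 308.6,  84.7,  53. ,  85.4]), 214) [585.2 300.9   4.2]
[268. 219.] 186 (array([506. , 301.8,  32.4,  84.1,   2.5]), 184) [504.4 308.9   4.3]
[268. 245.] 291 (array([426.3, 300.3,  54.5,  76.6,   0.7]), 289) [425.1 301.8   3.9]
handle
[406. 201.] 100 (array([ 573.2, -115.7,    7.2,  143. ,   89.1]), 100) [ 567.7 -115.3   36.6]
[406. 250.] 328 (array([ 430.3, -113.1,   25.2,  131.2,   88.7]), 328) [ 417.5 -112.7   40.1]
rod+handle
[406. 233.] 532 (array([ 511.4, -114.4,   25.7,  293.5,   88.9]), 532) [ 441.4 -113.8   38.3]
tub
[496. 229.] 1037 (array([ 486.1, -366.8,  140.9,  322.5,   86. ]), 1037) [ 481.1 -373.1   71.2]
guard top
[271. 205.] 2168 (array([539. , 294.2, 373.3, 225.9,   4.1]), 2160) [528.2 289.5  87.5]
scene trays
[398. 217.] 74 (array([416.7, 300.7,  46.9,  53. ,   0.7]), 74) [422.8 310.4  22.8]
[383. 232.] 82 (array([5.055e+02, 3.132e+02, 3.340e+01, 7.100e+01, 5.000e-01]), 82) [503.1 313.9  24.4]
[364. 247.] 95 (array([590.7, 302.7,  52.1,  39.1,  72.5]), 95) [586.3 299.1   7.4]
[343. 257.] 122 (array([663.4, 288.1,  53.5,  66.8,   7.8]), 120) [663.5 285.2  23.7]
handle
[307. 146.] 222 (array([ 469.8, -110.4,   30.2,  199. ,   89. ]), 222) [ 433.6 -109.4   40.9]
[268. 174.] 56 (array([ 617.1, -115.5,   18.1,   92.2,   90. ]), 56) [ 622.3 -112.9   38.1]
rod+handle
[299. 153.] 385 (array([ 517.2, -111.1,   30.5,  293.9,   89. ]), 385) [ 452.7 -109.6   38.4]
tub
[249. 111.] 772 (array([ 488.2, -364.3,  152.8,  322.3,   86.2]), 772) [ 499.5 -358.5   70.1]
guard top
[371. 228.] 1898 (array([523.1, 274.9, 418.4, 237. ,   5.3]), 1896) [559.6 296.8  88.7]
```

>>> servo_tool(
  steps=[
    [[0.02,-0.025,0.015],[0,0,-4.8],1],
    [[0.02,-0.025,0.015],[0,0,-4.8],1],
    [[0.02,-0.025,0.015],[0,0,-4.8],1],
    [[0.02,-0.025,0.015],[0,0,-4.8],1],
    [[0.025,-0.021,0.01],[0,0,-4.8],1],
    [[0.025,-0.021,0.01],[0,0,-4.8],1],
    [[0.025,-0.021,0],[0,0,-4.8],1],
    [[0.025,-0.021,0],[0,0,-4.8],1],
  ],
)

```text
t: 0.82
ee_pos: [320.4, 424.3, 303.5]
orientation: [1.365, 2.829, 0.002]
ft_force: [0.4, 0.8, 0.5]
width: 87.6
grasp_force: 0.0
```

>>> servo_tool(
  steps=[
    [[0.028,-0.021,0],[0,0,-4.8],1],
    [[0.028,-0.021,0],[0,0,-4.8],1],
    [[0.028,-0.021,0],[0,0,-4.8],1],
    [[0.028,-0.02,0],[0,0,-4.8],1],
    [[0.028,-0.02,-0.01],[0,0,-4.8],1],
    [[0.028,-0.02,-0.01],[0,0,-4.8],1],
    [[0.028,-0.02,-0.01],[0,0,-4.8],1],
    [[0.028,-0.02,-0.01],[0,0,-4.8],1],
  ],
)

```text
t: 1.48
ee_pos: [544.4, 260.9, 262.1]
orientation: [-2.22, -2.223, 0.0]
ft_force: [-0.2, 0.3, -0.5]
width: 87.9
grasp_force: 0.0
```

```bash
python3 - <<'E'
from h import *
o=sensors.get_obs();print(o["ee_pos"].round(),R.from_rotvec(o["orientation"]).as_matrix().round(3).tolist(),o["qpos"].round(2),o["t"])
c=cam("wrist");np.savez("w1.npz",**c);P=cloud(c)
cv2.imwrite("pics/w1.png",c["c"])
hsv=cv2.cvtColor(c["c"],cv2.COLOR_BGR2HSV)
inr=(P[...,0]>370)&(P[...,0]<710)&(P[...,1]>190)&(P[...,1]<380)
[print(*b) for b in blobs(P,(hsv[...,1]<60)&inr&(P[...,2]<45)&(P[...,2]>1),60,3)]
print("rims");[print(*b) for b in blobs(P,inr&(P[...,2]<40)&(P[...,2]>18),60,3)]
E
```

```text
[544. 261. 262.] [[-0.001, 1.0, -0.0], [1.0, 0.001, -0.0], [-0.0, -0.0, -1.0]] [0.43 0.35 1.64 0.   1.15 0.43] 1.4833
[216.  59.] 147 (array([435.7, 379.4,  42. ,   2.8,   4.1]), 147) [433.8 378.4  17.9]
[175.  63.] 167 (array([391.3, 375.8,  41.9,   4. ,   4.4]), 167) [388.1 375.1  21.3]
[273. 130.] 1768 (array([495.7, 303.4,  63.2,  41.5,  88.6]), 1757) [494.7 299.7   3.3]
[356. 131.] 1866 (array([588.1, 297.6,  70.2,  44.4,  87.7]), 1853) [590.  298.6   3.4]
[200. 137.] 566 (array([418.6, 295.7,  58.8,  32.9,  70.7]), 564) [408.8 289.9  12.5]
[224. 135.] 1320 (array([435.7, 298. ,  60.3,  34.1,  89.4]), 1315) [437.3 295.2   8.6]
[298. 127.] 100 (array([524.5, 298.4,   8.4,  31.5,   1.8]), 100) [522.9 305.5  26.1]
[431. 152.] 748 (array([679.4, 279.2,  29.1,  66.6,   5.5]), 744) [678.6 274.7  19.4]
[406. 154.] 1108 (array([649.3, 273.2,  31.5,  67.7,  10.3]), 1101) [649.2 272.7  14.6]
[330. 145.] 65 (array([559.9, 287.8,   5.6,  21.3,   1.1]), 65) [560.4 283.1  26.8]
[175. 207.] 182 (array([371.5, 208.8,   2. ,  37.5,   4. ]), 182) [371.8 207.8  14.8]
rims
[176.  61.] 166 (array([3
[... 386 characters left out ...]
5.9 299.3  26.8]
[224. 128.] 580 (array([439.9, 298. ,  26.3,  61.7,   2.6]), 578) [441.4 311.7  26.9]
[298. 128.] 63 (array([523.4, 300.6,  26.1,   6.6,  87.1]), 63) [523.9 306.1  27. ]
[432. 149.] 403 (array([674.9, 281.2,  20.5,  61.2,   5.5]), 400) [678.4 283.2  26.7]
[405. 147.] 565 (array([644.8, 276.8,  26.1,  61.7,   5.5]), 561) [642.7 290.   27. ]
[330. 144.] 74 (array([557.9, 288.9,   7.7,  24. ,   5.3]), 74) [559.4 284.6  26.9]
[362. 151.] 198 (array([590.9, 286.5,  32.7,  34.7,  76. ]), 198) [602.5 275.2  26.7]
[274. 153.] 135 (array([495.2, 275.1,   3.9,  41.5,  82.5]), 135) [495.6 275.2  26.6]
[173. 211.] 120 (array([371. , 209. ,   3.3,  38.2,   3. ]), 119) [371.5 205.2  22.9]
```

View pics/w1.png

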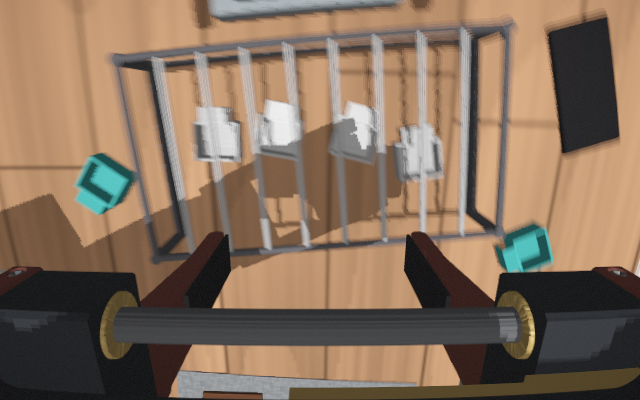

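The wrist view shows the four trays with dishes near (218,140), (282,135), (352,138) and (420,158), lips up the picture (inwards). Turquoise boxes at (103,183) and (525,248) are outside the guard. Now I go to the rod.

>>> servo_tool(
  steps=[
    [[-0.006,-0.0234,0],[0,0,-5.7],1],
    [[-0.006,-0.0234,0],[0,0,-5.7],1],
    [[-0.006,-0.0234,0],[0,0,-5.7],1],
    [[-0.006,-0.0234,0],[0,0,-5.7],1],
    [[-0.006,-0.0234,0],[0,0,-5.7],1],
    [[-0.006,-0.0234,0],[0,0,-5.7],1],
    [[-0.006,-0.0234,0],[0,0,-5.7],1],
    [[-0.006,-0.0234,0],[0,0,-5.7],1],
  ],
)

```text
t: 2.2
ee_pos: [494.5, 74.2, 262.5]
orientation: [-2.908, -1.189, 0.001]
ft_force: [0.5, 0.1, -0.3]
width: 87.9
grasp_force: 0.0
```

>>> servo_tool(
  steps=[
    [[-0.006,-0.0234,-0.014],[0,0,-5.7],1],
    [[-0.006,-0.0234,-0.014],[0,0,-5.7],1],
    [[-0.006,-0.0234,-0.014],[0,0,-5.7],1],
    [[-0.006,-0.0234,-0.014],[0,0,-5.7],1],
    [[-0.006,-0.0234,-0.014],[0,0,-5.7],1],
    [[-0.006,-0.0234,-0.014],[0,0,-5.7],1],
    [[-0.006,-0.0234,-0.014],[0,0,-5.7],1],
    [[-0.006,-0.0234,-0.014],[0,0,-5.7],1],
  ],
)

```text
t: 2.87
ee_pos: [446.8, -113.0, 150.1]
orientation: [3.141, -0.031, 0.0]
ft_force: [1.2, -0.5, -0.5]
width: 87.9
grasp_force: 0.0
```

```bash
python3 - <<'E'
from h import *
c=dict(np.load("w1.npz"));print(onz(c,[[218,140],[282,135],[352,138],[420,158]],14).round())
o=sensors.get_obs();M=R.from_rotvec(o["orientation"]).as_matrix();print(o["ee_pos"].round(1),np.degrees(np.arctan2(M[1,1],M[0,1])),o["qpos"].round(2),o["t"])
for n in("wrist","top"):
    c=cam(n);P=cloud(c);cv2.imwrite(f"pics/{n}2.png",c["c"])
    m=(P[...,0]>350)&(P[...,0]<690)&(P[...,1]>-180)&(P[...,1]<-50)
    for lo,hi in((15,46),(34,46)):
        print(n,lo);[print(*b) for b in blobs(P,m&(P[...,2]>lo)&(P[...,2]<hi),100)]
E
```

```text
[[430. 290.  14.]
 [505. 295.  14.]
 [585. 292.  14.]
 [666. 269.  14.]]
[ 446.8 -113.   150.1] -91.12706072825704 [-0.27  0.3   2.04  0.    0.81  1.32] 2.8667
wrist 15
[316. 180.] 5409 (array([ 479.7, -112.8,   26. ,  223. ,   89. ]), 5409) [ 446.2 -113.    40.4]
wrist 34
[316. 181.] 5301 (array([ 479.5, -113. ,   25.9,  222.7,   88.8]), 5301) [ 444.9 -113.    40.5]
top 15
[406. 195.] 151 (array([ 582.9, -119.5,  150.8,   22.9,    3.1]), 151) [ 583.8 -115.2   35.6]
[405. 258.] 219 (array([ 397.2, -112.4,   26.1,   65.1,   89. ]), 219) [ 394.5 -111.2   39.9]
top 34
[406. 258.] 190 (array([ 397.2, -112.4,   25.2,   65.3,   88.2]), 190) [ 395.6 -112.6   40.3]
```

View pics/wrist2.png

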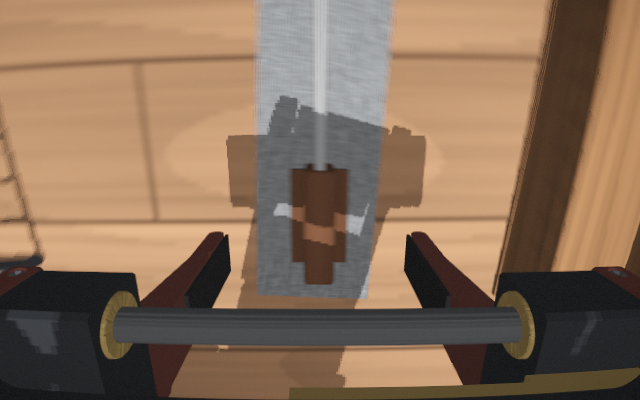

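The handle is between the open fingers at (320,215), and the rod runs straight up the picture. I descend and grip.

>>> servo_tool(
  steps=[
    [[0,0,-0.022],[0,0,0],1],
    [[0,0,-0.022],[0,0,0],1],
    [[0,0,-0.022],[0,0,0],1],
    [[0,0,-0.022],[0,0,0],1],
    [[0,0,-0.022],[0,0,0],1],
    [[0,0,-0.015],[0,0,0],1],
    [[0,0,-0.012],[0,0,0],1],
    [[0,0,0],[0,0,0],1],
  ],
)

```text
t: 3.63
ee_pos: [446.4, -111.1, 12.1]
orientation: [-3.141, 0.021, 0.005]
ft_force: [-0.1, 0.1, 0.1]
width: 87.4
grasp_force: 0.0
```

>>> servo_tool(
  steps=[
    [[0,0,0],[0,0,0],-1],
    [[0,0,0],[0,0,0],-1],
    [[0,0,0],[0,0,0],-1],
    [[0,0,0],[0,0,0],-1],
    [[0,0,0],[0,0,0],-1],
    [[0,0,0],[0,0,0],-1],
    [[0,0,0],[0,0,0],-1],
    [[0,0,0],[0,0,0],-1],
  ],
)

```text
t: 4.3
ee_pos: [447.4, -112.2, 13.8]
orientation: [3.141, -0.024, 0.0]
ft_force: [-0.7, -0.4, 0.0]
width: 38.0
grasp_force: 0.0
```

>>> servo_tool(
  steps=[
    [[0,0,0],[0,0,0],-1],
    [[0,0,0],[0,0,0],-1],
    [[0,0,0],[0,0,0],-1],
    [[0,0,0],[0,0,0],-1],
    [[0,0,0],[0,0,0],-1],
    [[0,0,0.01],[0,0,0],-1],
    [[0,0,0.025],[0,0,0],-1],
    [[0,0,0.025],[0,0,0],-1],
  ],
)

```text
t: 4.97
ee_pos: [446.1, -111.8, 74.0]
orientation: [-3.141, 0.024, 0.005]
ft_force: [0.5, 0.7, -1.9]
width: 25.8
grasp_force: 30.0
```

>>> servo_tool(
  steps=[
    [[0,0,0],[0,0,6.5],-1],
    [[0,0,0],[0,0,6.5],-1],
    [[0,0,0],[0,0,6.5],-1],
    [[0,0,0],[0,0,6.5],-1],
    [[0,0,0],[0,0,6.5],-1],
    [[0,0,0],[0,0,6.5],-1],
    [[0,0,0],[0,0,6.5],-1],
    [[0,0,0],[0,0,6.5],-1],
  ],
)

```text
t: 5.63
ee_pos: [447.1, -112.0, 74.2]
orientation: [-2.83, -1.363, -0.0]
ft_force: [0.2, -0.2, -2.2]
width: 26.0
grasp_force: 30.0
```

>>> servo_tool(
  steps=[
    [[0,0,0],[0,0,6.5],-1],
    [[0,0,0],[0,0,6.5],-1],
    [[0,0,0],[0,0,6.5],-1],
    [[0,0,0],[0,0,6.5],-1],
    [[0,0,0],[0,0,6.5],-1],
    [[0,0,0],[0,0,6.6],-1],
    [[0,0,0],[0,0,0],-1],
    [[0,0,0],[0,0,0],-1],
  ],
)

```text
t: 6.3
ee_pos: [447.2, -112.1, 74.0]
orientation: [2.221, 2.222, 0.0]
ft_force: [-0.4, 0.5, -2.3]
width: 25.6
grasp_force: 30.0
```

```bash
python3 - <<'E'
from h import *
o=sensors.get_obs();M=R.from_rotvec(o["orientation"]).as_matrix();print(o["ee_pos"].round(1),np.degrees(np.arctan2(M[1,1],M[0,1])),o["qpos"].round(2),o["t"],o["width"],o["grasp_force"])
for n in("top","wrist","scene"):
    c=cam(n);P=cloud(c);np.savez(n+"3.npz",**c)
    e=o["ee_pos"];m=(P[...,0]>e[0]-60)&(P[...,0]<e[0]+60)&(P[...,1]>e[1]-100)&(P[...,1]<150)&(P[...,2]>75)&(P[...,2]<125)
    print(n);[print(*b) for b in blobs(P,m,30,3)]
    h=cv2.cvtColor(c["c"],cv2.COLOR_BGR2HSV);m=(P[...,0]>380)&(P[...,0]<700)&(P[...,1]>210)&(P[...,1]<360)&(P[...,2]<36)&(P[...,2]>12)
    print(" trays");[print(*b) for b in blobs(P,m,20,3)]
E
```

```text
[ 447.2 -112.1   74. ] 0.01920031428039026 [-0.27  0.44  2.08  0.    0.63 -0.27] 6.3 25.642922938873895 29.998922646045685
top
[372. 238.] 235 (array([443.4,  -1.5,  34. , 203.8,   3.6]), 234) [444.3  -1.9  96.5]
 trays
[277. 171.] 147 (array([656.4, 277.8,  55.2,  59.7,  10.5]), 147) [646.3 287.2  26.5]
[269. 193.] 159 (array([581.4, 296.8,  67.1,  54.1,  83.2]), 159) [586.1 309.   25.8]
[268. 221.] 142 (array([495.8, 298.6,  66.3,  50.1,  81.2]), 141) [499.1 310.7  25.9]
[262. 245.] 81 (array([426.5, 314.7,  23.7,  41.9,  77.2]), 81) [422.7 315.9  26.6]
[277. 248.] 35 (array([420.5, 279.9,  42.2,  36.4,   1. ]), 35) [414.8 268.5  26.8]
wrist
[317. 210.] 12701 (array([444.1, -77.8,  47.5, 146.7,   9. ]), 12645) [447.9 -98.6  99.2]
[317. 366.] 2256 (array([ 4.477e+02, -1.577e+02,  2.610e+01,  2.600e+01,  3.000e-01]), 2251) [ 447.8 -156.7  101.3]
 trays
scene
[319. 148.] 303 (array([445.5, -21.6,  90.7, 248.1,  13.1]), 302) [451.3 -85.4  97.7]
 trays
[389. 223.] 334 (array([482.1, 310.3, 159.9,  80.6,   1.2]), 333) [476.3 307.8  25.8]
[363. 246.] 174 (array([596. , 309. ,  90.7,  60.1,  55.3]), 174) [592.5 311.5  27.3]
[342. 256.] 198 (array([661.5, 286.6,  57.5,  75.2,   7.1]), 198) [664.3 283.6  26.4]
```

>>> servo_tool(
  steps=[
    [[-0.01,0,-0.0125],[0,0,0],-1],
    [[-0.009,0,-0.0125],[0,0,0],-1],
    [[0,0.02,0],[0,0,0],-1],
    [[0,0.034,0],[0,0,0],-1],
    [[0,0.034,0],[0,0,0],-1],
    [[0,0.034,0],[0,0,0],-1],
    [[0,0.034,0],[0,0,0],-1],
    [[0,0.034,0],[0,0,0],-1],
  ],
)

```text
t: 7.12
ee_pos: [428.1, 79.4, 48.8]
orientation: [2.22, 2.223, 0.0]
ft_force: [0.6, -0.7, -1.1]
width: 26.0
grasp_force: 30.0
```

>>> servo_tool(
  steps=[
    [[0,0,0],[0,0,0],-1],
    [[0,0,-0.005],[0,0,0],-1],
    [[0,0,-0.005],[0,0,0],-1],
    [[0,0,-0.005],[0,0,0],-1],
    [[0,0,-0.005],[0,0,0],-1],
    [[0,0,-0.005],[0,0,0],-1],
    [[0,0,-0.005],[0,0,0],-1],
    [[0,0,0],[0,0,0],-1],
  ],
)

```text
t: 7.78
ee_pos: [427.7, 77.2, 17.6]
orientation: [-2.218, -2.224, 0.002]
ft_force: [-0.9, -0.6, -1.3]
width: 25.7
grasp_force: 30.0
```

```bash
python3 - <<'E'
from h import *
o=sensors.get_obs();print(o["ee_pos"].round(1),o["ft_force"].round(1),o["moment"].round(2),o["t"])
c=cam("wrist");s=cam("scene");t=cam("top")
a=cv2.resize(t["c"][135:275,225:345],None,fx=3.3,fy=3.3,interpolation=cv2.INTER_CUBIC)
b=cv2.resize(s["c"][170:300,300:440],(396,368));b=cv2.copyMakeBorder(b,0,a.shape[0]-368,0,0,0)
cv2.imwrite("pics/a1.png",np.hstack([a,b]));cv2.imwrite("pics/wa1.png",c["c"])
E
```

```text
[427.7  77.2  17.6] [-0.9 -0.6 -1.3] [-0.08  0.13 -0.04] 7.7833
```

View pics/a1.png

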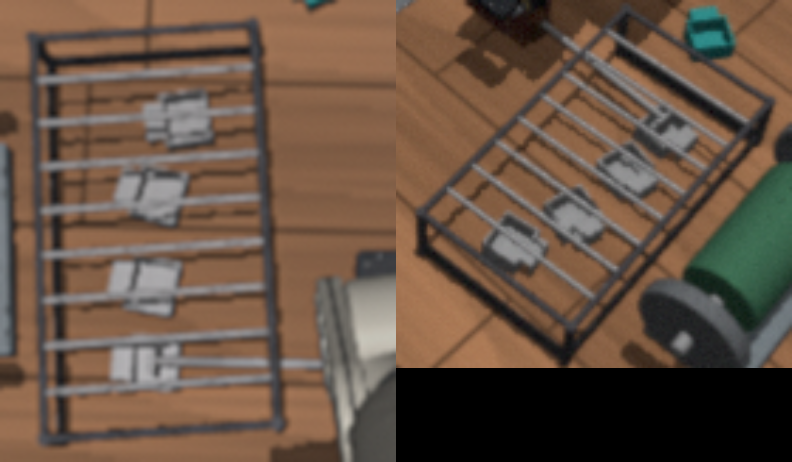

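The blade is inside tray A's dish, at (155,362) in the crop. I pull.

>>> servo_tool(
  steps=[
    [[0,-0.01,0],[0,0,0],-1],
    [[0,-0.015,0],[0,0,0],-1],
    [[0,-0.018,0],[0,0,0],-1],
    [[0,-0.018,0],[0,0,0],-1],
    [[0,-0.018,0],[0,0,0],-1],
    [[0,-0.018,0],[0,0,0],-1],
    [[0,-0.018,0],[0,0,0],-1],
    [[0,-0.018,0],[0,0,0],-1],
  ],
)

```text
t: 8.6
ee_pos: [428.2, -56.5, 19.0]
orientation: [2.217, 2.225, 0.0]
ft_force: [-0.1, 0.5, -2.1]
width: 26.3
grasp_force: 30.0
```

>>> servo_tool(
  steps=[
    [[0,-0.018,0],[0,0,0],-1],
    [[0,-0.018,0],[0,0,0],-1],
    [[0,-0.018,0],[0,0,0],-1],
    [[0,-0.018,0],[0,0,0],-1],
    [[0,-0.018,0],[0,0,0],-1],
    [[0,-0.016,0],[0,0,0],-1],
    [[0,-0.012,0],[0,0,0],-1],
    [[0,-0.006,0],[0,0,0],-1],
  ],
)

```text
t: 9.27
ee_pos: [428.3, -180.8, 18.9]
orientation: [2.218, 2.224, 0.0]
ft_force: [0.3, 1.1, -1.3]
width: 26.2
grasp_force: 30.0
```

```bash
cat >> h.py <<'E'
def trays(c,box=(380,720,-60,380),lo=10,hi=34):
    P=cloud(c);h=cv2.cvtColor(c["c"],cv2.COLOR_BGR2HSV)
    m=(P[...,0]>box[0])&(P[...,0]<box[1])&(P[...,1]>box[2])&(P[...,1]<box[3])&(P[...,2]>lo)&(P[...,2]<hi)&(h[...,1]<70)
    return blobs(P,m,25,3)
E
python3 - <<'E'
from h import *
o=sensors.get_obs();print(o["ee_pos"].round(1),o["ft_force"].round(1),o["t"])
for n in("top","wrist"):
    print(n)
    for b in trays(cam(n)):print(*b)
E
```

```text
[ 428.3 -180.8   18.9] [ 0.3  1.1 -1.3] 9.2667
top
[265. 152.] 58 (array([716.8, 321.2,   5.3, 116.3,   5. ]), 58) [715.7 321.8  22.3]
[278. 171.] 160 (array([657.1, 276.6,  56.1,  62.1,  11.8]), 160) [646.4 284.7  25.3]
[269. 193.] 162 (array([580. , 296.4,  68.3,  53.7,  77.8]), 159) [586.7 309.   26.2]
[268. 220.] 146 (array([495.2, 298.2,  69.2,  50.6,  84.2]), 146) [499.1 310.7  26.3]
[243. 245.] 50 (array([421. , 370.5,  76.6,  16.4,   3.8]), 49) [421.4 376.5  23.7]
[347. 247.] 131 (array([423.3,  54.6,  48.3,  59.8,   1.1]), 131) [422.6  67.4  26.7]
wrist
```

>>> servo_tool(
  steps=[
    [[0,0,0.016],[0,0,0],-1],
    [[0,0,0.016],[0,0,0],-1],
    [[0.012,0.02,0],[0,0,0],-1],
    [[0.012,0.02,0],[0,0,0],-1],
    [[0.012,0.02,0],[0,0,0],-1],
    [[0.012,0.02,0],[0,0,0],-1],
    [[0.012,0.02,0],[0,0,0],-1],
    [[0.013,0.02,0],[0,0,0],-1],
  ],
)

```text
t: 10.03
ee_pos: [501.1, -57.2, 50.6]
orientation: [-2.216, -2.226, 0.001]
ft_force: [-0.5, 0.2, -1.4]
width: 25.8
grasp_force: 30.0
```

>>> servo_tool(
  steps=[
    [[0,0.021,0],[0,0,0],-1],
    [[0,0.021,0],[0,0,0],-1],
    [[0,0.021,0],[0,0,0],-1],
    [[0,0.021,0],[0,0,0],-1],
    [[0,0.021,0],[0,0,0],-1],
    [[0,0.021,0],[0,0,0],-1],
    [[0,0.016,0],[0,0,0],-1],
    [[0,0,0],[0,0,0],-1],
  ],
)

```text
t: 10.7
ee_pos: [500.8, 85.8, 50.7]
orientation: [-2.213, -2.229, -0.0]
ft_force: [0.2, -0.7, -2.0]
width: 25.8
grasp_force: 30.0
```

>>> servo_tool(
  steps=[
    [[0,0,0],[0,0,0],-1],
    [[0,0,-0.005],[0,0,0],-1],
    [[0,0,-0.005],[0,0,0],-1],
    [[0,0,-0.005],[0,0,0],-1],
    [[0,0,-0.005],[0,0,0],-1],
    [[0,0,-0.006],[0,0,0],-1],
    [[0,0,-0.006],[0,0,0],-1],
    [[0,0,0],[0,0,0],-1],
  ],
)

```text
t: 11.37
ee_pos: [500.5, 82.5, 17.3]
orientation: [-2.217, -2.224, 0.003]
ft_force: [0.9, 0.1, -2.5]
width: 25.8
grasp_force: 30.0
```

```bash
python3 - <<'E'
from h import *
o=sensors.get_obs();print(o["ee_pos"].round(1),o["ft_force"].round(1),o["t"])
t=cam("top")
for b in trays(t):print(*b)
a=cv2.resize(t["c"][135:275,225:365],None,fx=4,fy=4,interpolation=cv2.INTER_CUBIC)
cv2.imwrite("pics/b1.png",a)
E
```

```text
[500.5  82.5  17.3] [ 0.9  0.1 -2.5] 11.3667
[265. 152.] 54 (array([716.6, 321.4,   4.1, 116.9,   4.8]), 54) [716.2 320.2  23.2]
[278. 171.] 155 (array([656.1, 275.4,  53.8,  64.3,   4.5]), 155) [646.3 285.7  25.5]
[269. 193.] 167 (array([580.7, 296.5,  67.5,  54. ,  81.5]), 166) [585.9 309.1  25.6]
[268. 220.] 150 (array([495.8, 297.1,  69.4,  50.7,  81.5]), 149) [501.  309.9  26. ]
[243. 245.] 51 (array([421.9, 370.5,  78. ,  16. ,   4.7]), 51) [421.9 376.8  23.5]
```

>>> servo_tool(
  steps=[
    [[0,-0.008,0],[0,0,0],-1],
    [[0,-0.012,0],[0,0,0],-1],
    [[0,-0.014,0],[0,0,0],-1],
    [[0,-0.014,0],[0,0,0],-1],
    [[0,-0.014,0],[0,0,0],-1],
    [[0,-0.014,0],[0,0,0],-1],
    [[0,-0.014,0],[0,0,0],-1],
    [[0,-0.014,0],[0,0,0],-1],
  ],
)

```text
t: 12.08
ee_pos: [501.3, -22.8, 19.0]
orientation: [2.217, 2.225, 0.001]
ft_force: [0.3, 0.5, -1.8]
width: 25.7
grasp_force: 30.0
```

>>> servo_tool(
  steps=[
    [[0,-0.014,0],[0,0,0],-1],
    [[0,-0.014,0],[0,0,0],-1],
    [[0,-0.014,0],[0,0,0],-1],
    [[0,-0.014,0],[0,0,0],-1],
    [[0,-0.012,0],[0,0,0],-1],
    [[0,-0.01,0],[0,0,0],-1],
    [[0,-0.008,0],[0,0,0],-1],
    [[0,0,0],[0,0,0],-1],
  ],
)

```text
t: 12.75
ee_pos: [501.5, -108.7, 18.8]
orientation: [2.218, 2.224, 0.0]
ft_force: [-0.3, 0.3, -2.2]
width: 25.9
grasp_force: 30.0
```

```bash
python3 - <<'E'
from h import *
o=sensors.get_obs();print(o["ee_pos"].round(1),o["ft_force"].round(1),o["t"])
t=cam("top")
for b in trays(t):print(*b)
E
```

```text
[ 501.5 -108.7   18.8] [-0.3  0.3 -2.2] 12.75
[266. 152.] 56 (array([716.2, 319.8,   4.8, 119.9,   5.4]), 55) [715.8 319.9  23.3]
[277. 171.] 149 (array([656.8, 277.9,  56. ,  60.1,  10.5]), 149) [646.  286.5  26.4]
[269. 193.] 158 (array([580.3, 296.5,  67.9,  55. ,  79.5]), 158) [586.4 309.   25.6]
[326. 223.] 159 (array([491.4, 124.1,  49.3,  58.1,   1.4]), 159) [495.4 129.1  25.9]
[243. 245.] 49 (array([421.5, 370.2,  77.9,  16.1,   3.4]), 49) [421.7 376.7  24.1]
[348. 247.] 130 (array([423.4,  53.4,  48.3,  58.1,   1.2]), 130) [422.7  67.3  26.5]
```

>>> servo_tool(
  steps=[
    [[0,0,0.016],[0,0,0],-1],
    [[0,0,0.016],[0,0,0],-1],
    [[0.014,0.01,0],[0,0,0],-1],
    [[0.014,0.01,0],[0,0,0],-1],
    [[0.014,0.01,0],[0,0,0],-1],
    [[0.014,0.01,0],[0,0,0],-1],
    [[0.014,0.01,0],[0,0,0],-1],
    [[0.0125,0.01,0],[0,0,0],-1],
  ],
)

```text
t: 13.47
ee_pos: [584.4, -45.8, 50.7]
orientation: [-2.216, -2.227, -0.0]
ft_force: [-0.4, -0.1, -1.7]
width: 26.2
grasp_force: 30.0
```

>>> servo_tool(
  steps=[
    [[0,0.018,0],[0,0,0],-1],
    [[0,0.018,0],[0,0,0],-1],
    [[0,0.018,0],[0,0,0],-1],
    [[0,0.018,0],[0,0,0],-1],
    [[0,0.018,0],[0,0,0],-1],
    [[0,0.018,0],[0,0,0],-1],
    [[0,0.019,0],[0,0,0],-1],
    [[0,0,0],[0,0,0],-1],
  ],
)

```text
t: 14.13
ee_pos: [583.4, 83.2, 50.6]
orientation: [-2.213, -2.229, -0.001]
ft_force: [-0.2, 1.3, -2.1]
width: 26.0
grasp_force: 30.0
```

>>> servo_tool(
  steps=[
    [[0,0,0],[0,0,0],-1],
    [[0,0,-0.005],[0,0,0],-1],
    [[0,0,-0.005],[0,0,0],-1],
    [[0,0,-0.005],[0,0,0],-1],
    [[0,0,-0.005],[0,0,0],-1],
    [[0,0,-0.006],[0,0,0],-1],
    [[0,0,-0.006],[0,0,0],-1],
    [[0,0,0],[0,0,0],-1],
  ],
)

```text
t: 14.8
ee_pos: [582.9, 79.5, 17.1]
orientation: [-2.217, -2.224, 0.003]
ft_force: [0.8, -0.1, -2.0]
width: 26.1
grasp_force: 30.0
```

>>> servo_tool(
  steps=[
    [[0,-0.01,0],[0,0,0],-1],
    [[0,-0.015,0],[0,0,0],-1],
    [[0,-0.018,0],[0,0,0],-1],
    [[0,-0.018,0],[0,0,0],-1],
    [[0,-0.018,0],[0,0,0],-1],
    [[0,-0.018,0],[0,0,0],-1],
    [[0,-0.018,0],[0,0,0],-1],
    [[0,-0.018,0],[0,0,0],-1],
  ],
)

```text
t: 15.47
ee_pos: [583.8, -54.6, 19.0]
orientation: [2.217, 2.225, 0.0]
ft_force: [0.1, 0.9, -1.7]
width: 25.7
grasp_force: 30.0
```

>>> servo_tool(
  steps=[
    [[0,-0.018,0],[0,0,0],-1],
    [[0,-0.018,0],[0,0,0],-1],
    [[0,-0.018,0],[0,0,0],-1],
    [[0,-0.018,0],[0,0,0],-1],
    [[0,-0.018,0],[0,0,0],-1],
    [[0,-0.014,0],[0,0,0],-1],
    [[0,-0.01,0],[0,0,0],-1],
    [[0,0,0],[0,0,0],-1],
  ],
)

```text
t: 16.13
ee_pos: [583.9, -169.2, 18.9]
orientation: [2.219, 2.223, 0.0]
ft_force: [-0.0, -0.4, -1.9]
width: 25.8
grasp_force: 30.0
```

```bash
python3 - <<'E'
from h import *
o=sensors.get_obs();print(o["ee_pos"].round(1),o["ft_force"].round(1),o["t"])
t=cam("top")
for b in trays(t):print(*b)
E
```

```text
[ 583.9 -169.2   18.9] [-0.  -0.4 -1.9] 16.1333
[266. 152.] 57 (array([716.6, 318.1,   4.8, 122.6,   4.8]), 57) [715.6 317.3  23.1]
[277. 171.] 154 (array([656.7, 276.6,  54.9,  62.8,  10.1]), 154) [645.3 286.4  25.8]
[346. 197.] 165 (array([577.1,  64.4,  49.3,  58.9,   1. ]), 165) [577.2  68.7  26. ]
[325. 223.] 142 (array([491.6, 124.2,  49. ,  58. ,   1.3]), 142) [494.7 137.4  25.7]
[243. 245.] 49 (array([420.9, 370.5,  76.5,  16.5,   3.2]), 48) [422.9 376.7  23.3]
[348. 247.] 131 (array([423.5,  53.6,  48.6,  57.5,   0.8]), 131) [422.8  67.4  26.8]
```

>>> servo_tool(
  steps=[
    [[0,0,0.016],[0,0,0],-1],
    [[0,0,0.016],[0,0,0],-1],
    [[0.013,0.014,0],[0,0,0],-1],
    [[0.013,0.014,0],[0,0,0],-1],
    [[0.013,0.014,0],[0,0,0],-1],
    [[0.013,0.014,0],[0,0,0],-1],
    [[0.013,0.014,0],[0,0,0],-1],
    [[0.012,0.014,0],[0,0,0],-1],
  ],
)

```text
t: 16.85
ee_pos: [661.3, -81.3, 50.7]
orientation: [-2.216, -2.227, 0.0]
ft_force: [-0.4, -0.2, -0.7]
width: 25.7
grasp_force: 30.0
```

>>> servo_tool(
  steps=[
    [[0,0.02,0],[0,0,0],-1],
    [[0,0.02,0],[0,0,0],-1],
    [[0,0.02,0],[0,0,0],-1],
    [[0,0.02,0],[0,0,0],-1],
    [[0,0.02,0],[0,0,0],-1],
    [[0,0.02,0],[0,0,0],-1],
    [[0,0.02,0],[0,0,0],-1],
    [[0,0,0],[0,0,0],-1],
  ],
)

```text
t: 17.52
ee_pos: [660.5, 61.2, 50.6]
orientation: [-2.213, -2.229, -0.001]
ft_force: [-0.1, -0.3, -1.9]
width: 25.9
grasp_force: 30.0
```

>>> servo_tool(
  steps=[
    [[0,0,0],[0,0,0],-1],
    [[0,0,-0.005],[0,0,0],-1],
    [[0,0,-0.005],[0,0,0],-1],
    [[0,0,-0.005],[0,0,0],-1],
    [[0,0,-0.005],[0,0,0],-1],
    [[0,0,-0.006],[0,0,0],-1],
    [[0,0,-0.006],[0,0,0],-1],
    [[0,0,0],[0,0,0],-1],
  ],
)

```text
t: 18.18
ee_pos: [659.7, 56.5, 16.9]
orientation: [-2.217, -2.224, 0.003]
ft_force: [-0.5, -0.5, -2.5]
width: 25.7
grasp_force: 30.0
```

>>> servo_tool(
  steps=[
    [[0,-0.008,0],[0,0,0],-1],
    [[0,-0.012,0],[0,0,0],-1],
    [[0,-0.014,0],[0,0,0],-1],
    [[0,-0.014,0],[0,0,0],-1],
    [[0,-0.014,0],[0,0,0],-1],
    [[0,-0.014,0],[0,0,0],-1],
    [[0,-0.014,0],[0,0,0],-1],
    [[0,-0.014,0],[0,0,0],-1],
  ],
)

```text
t: 18.85
ee_pos: [660.8, -48.9, 18.8]
orientation: [2.218, 2.225, 0.0]
ft_force: [-0.6, 1.2, -2.6]
width: 26.0
grasp_force: 30.0
```

>>> servo_tool(
  steps=[
    [[0,-0.014,0],[0,0,0],-1],
    [[0,-0.014,0],[0,0,0],-1],
    [[0,-0.014,0],[0,0,0],-1],
    [[0,-0.01,0],[0,0,0],-1],
    [[0,-0.006,0],[0,0,0],-1],
    [[0,-0.003,0],[0,0,0],-1],
    [[0,0,0],[0,0,0],-1],
    [[0,0,0],[0,0,0],-1],
  ],
)

```text
t: 19.52
ee_pos: [660.7, -108.0, 18.6]
orientation: [-2.217, -2.226, 0.0]
ft_force: [-0.3, 1.5, -2.1]
width: 25.6
grasp_force: 30.0
```

```bash
python3 - <<'E'
from h import *
o=sensors.get_obs();print(o["ee_pos"].round(1),o["ft_force"].round(1),o["t"],o["qpos"].round(2))
t=cam("top")
for b in trays(t):print(*b)
E
```

```text
[ 660.7 -108.    18.6] [-0.3  1.5 -2.1] 19.5167 [-0.18  0.75  1.61 -0.    0.78 -0.18]
[263. 152.] 53 (array([715.7, 329. ,   5.8, 100.5,   5.7]), 52) [715.2 327.7  24. ]
[326. 171.] 153 (array([659.2, 126.1,  50.4,  56.3,   1.4]), 152) [658.  132.9  25.4]
[346. 197.] 154 (array([577.3,  64.3,  49.4,  59.2,   0.7]), 153) [578.2  72.4  25.3]
[325. 223.] 141 (array([491.8, 124.3,  48.7,  58.1,   1. ]), 141) [495.  137.5  25.2]
[243. 244.] 50 (array([425.6, 370.9,  85.7,  16.4,   4.2]), 50) [422.8 376.7  23.2]
[344. 247.] 99 (array([423.4,  58.2,  48.5,  48.3,   0.7]), 99) [423.2  70.4  27. ]
```

>>> servo_tool(
  steps=[
    [[0,0,0.0185],[0,0,0],-1],
    [[0,0,0.0185],[0,0,0],-1],
    [[0,0,0.0185],[0,0,0],-1],
    [[-0.0153,0,0],[0,0,-6.5],-1],
    [[-0.0153,0,0],[0,0,-6.5],-1],
    [[-0.0153,0,0],[0,0,-6.5],-1],
    [[-0.0153,0,0],[0,0,-6.5],-1],
    [[-0.0153,0,0],[0,0,-6.5],-1],
  ],
)

```text
t: 20.23
ee_pos: [583.6, -107.4, 74.3]
orientation: [2.755, 1.51, 0.0]
ft_force: [0.1, 0.8, -1.2]
width: 25.6
grasp_force: 30.0
```

>>> servo_tool(
  steps=[
    [[-0.0153,0,0],[0,0,-6.5],-1],
    [[-0.0153,0,0],[0,0,-6.5],-1],
    [[-0.0153,0,0],[0,0,-6.5],-1],
    [[-0.0153,0,0],[0,0,-6.5],-1],
    [[-0.0153,0,0],[0,0,-6.5],-1],
    [[-0.0153,0,0],[0,0,-6.5],-1],
    [[-0.0153,0,0],[0,0,-6.5],-1],
    [[-0.0153,-0.004,0],[0,0,-6.5],-1],
  ],
)

```text
t: 20.9
ee_pos: [461.3, -111.3, 74.4]
orientation: [3.138, 0.15, 0.0]
ft_force: [0.7, -0.2, -1.5]
width: 25.7
grasp_force: 30.0
```

>>> servo_tool(
  steps=[
    [[0,0,0],[0,0,-6.6],-1],
    [[0,0,-0.012],[0,0,0],-1],
    [[0,0,-0.012],[0,0,0],-1],
    [[0,0,-0.01],[0,0,0],-1],
    [[0,0,0],[0,0,0],-1],
    [[0,0,0],[0,0,0],-1],
    [[0,0,0],[0,0,0],-1],
    [[0,0,0],[0,0,0],-1],
  ],
)

```text
t: 21.57
ee_pos: [462.3, -112.1, 40.6]
orientation: [3.141, -0.024, 0.001]
ft_force: [0.0, 0.2, -2.0]
width: 25.7
grasp_force: 30.0
```

```bash
python3 - <<'E'
from h import *
o=sensors.get_obs();M=R.from_rotvec(o["orientation"]).as_matrix();print(o["ee_pos"].round(1),np.degrees(np.arctan2(M[1,1],M[0,1])),o["ft_force"].round(1),o["t"],o["width"])
t=cam("top")
for b in trays(t):print(*b)
E
```

```text
[ 462.3 -112.1   40.6] -90.86537376842621 [ 0.   0.2 -2. ] 21.5667 25.653445741052263
[263. 152.] 51 (array([715.8, 329.4,   4.9, 101.5,   5.4]), 51) [715.2 323.3  23.8]
[326. 171.] 141 (array([659. , 126.2,  49.6,  56.3,   1.1]), 141) [658.9 138.1  26.4]
[346. 197.] 154 (array([5.774e+02, 6.460e+01, 4.910e+01, 5.900e+01, 4.000e-01]), 153) [578.5  72.7  26. ]
[325. 223.] 141 (array([491.9, 124.3,  48.8,  58.1,   0.7]), 141) [495.  137.5  26. ]
[243. 245.] 48 (array([422.6, 370.3,  79.9,  16.7,   4.2]), 48) [421.7 377.   22.9]
[348. 247.] 134 (array([423.4,  53.6,  48.1,  57.6,   1.2]), 134) [422.8  67.2  26.3]
```

>>> servo_tool(
  steps=[
    [[-0.008,0,0],[0,0,0],-1],
    [[-0.007,0,0],[0,0,0],-1],
    [[0,0,-0.009],[0,0,0],-1],
    [[0,0,-0.008],[0,0,0],-1],
    [[0,0,-0.005],[0,0,0],-1],
    [[0,0,-0.003],[0,0,0],-1],
    [[0,0,-0.002],[0,0,0],-1],
    [[0,0,0],[0,0,0],-1],
  ],
)

```text
t: 22.28
ee_pos: [446.6, -112.0, 13.5]
orientation: [-3.141, 0.024, 0.002]
ft_force: [-4.4, 0.9, 11.5]
width: 25.9
grasp_force: 30.0
```

>>> servo_tool(
  steps=[
    [[0,0,0],[0,0,0],-1],
    [[0,0,0],[0,0,0],0.6],
    [[0,0,0],[0,0,0],0.6],
    [[0,0,0],[0,0,0],0.6],
    [[0,0,0],[0,0,0],0.6],
    [[0,0,0],[0,0,0],0.6],
    [[0,0,0],[0,0,0],0.6],
    [[0,0,0],[0,0,0],0.6],
  ],
)

```text
t: 22.95
ee_pos: [446.9, -112.1, 13.1]
orientation: [-3.141, 0.024, 0.0]
ft_force: [-0.2, -0.3, 0.4]
width: 68.6
grasp_force: 0.0
```

>>> servo_tool(
  steps=[
    [[0,0,0],[0,0,0],0.6],
    [[0,0,0.01],[0,0,0],0.6],
    [[0,0,0.02],[0,0,0],0.6],
    [[0,0,0.03],[0,0,0],0.6],
    [[0,0,0.035],[0,0,0],0.6],
    [[0,0,0.035],[0,0,0],0.6],
    [[0,0,0.02],[0,0,0],0.6],
    [[0,0,0],[0,0,0],0.6],
  ],
)

```text
t: 23.62
ee_pos: [449.6, -112.8, 168.0]
orientation: [3.139, -0.024, 0.013]
ft_force: [0.3, 0.2, -0.8]
width: 70.4
grasp_force: 0.0
```

```bash
python3 - <<'E'
from h import *
o=sensors.get_obs();print(o["ee_pos"].round(1),o["ft_force"].round(1),o["t"],o["width"])
c=cam("wrist");P=cloud(c)
m=(P[...,0]>350)&(P[...,0]<690)&(P[...,1]>-180)&(P[...,1]<-50)&(P[...,2]>20)&(P[...,2]<46)
for b in blobs(P,m,100):print(*b)
E
```

```text
[ 449.6 -112.8  168. ] [ 0.3  0.2 -0.8] 23.6167 70.3787025983623
[315. 176.] 4946 (array([ 483.4, -112.4,   26.1,  232.6,   89.1]), 4946) [ 446.9 -112.6   40.3]
```

>>> servo_tool(
  steps=[
    [[-0.0017,0.0114,0],[0,0,6.5],0.6],
    [[-0.0017,0.0114,0],[0,0,6.5],0.6],
    [[-0.0017,0.0114,0],[0,0,6.5],0.6],
    [[-0.0017,0.0114,0],[0,0,6.5],0.6],
    [[-0.0017,0.0114,0],[0,0,6.5],0.6],
    [[-0.0017,0.0114,0],[0,0,6.5],0.6],
    [[-0.0017,0.0114,0],[0,0,6.5],0.6],
    [[-0.0017,0.0114,0],[0,0,6.5],0.6],
  ],
)

```text
t: 24.33
ee_pos: [432.0, -20.3, 161.9]
orientation: [-2.829, -1.363, 0.004]
ft_force: [-0.5, -0.6, 0.3]
width: 70.5
grasp_force: 0.0
```

>>> servo_tool(
  steps=[
    [[-0.0017,0.0114,0],[0,0,6.5],0.6],
    [[-0.0017,0.0114,0],[0,0,6.5],0.6],
    [[-0.0017,0.0114,0],[0,0,6.5],0.6],
    [[-0.0017,0.0114,0],[0,0,6.5],0.6],
    [[-0.0017,0.0114,0],[0,0,6.5],0.6],
    [[-0.0017,0.0114,0],[0,0,7],0.6],
    [[0,0,0],[0,0,0],0.6],
    [[0,0,0],[0,0,0],0.6],
  ],
)

```text
t: 25.0
ee_pos: [422.2, 47.6, 162.3]
orientation: [-2.211, -2.23, 0.003]
ft_force: [0.3, -0.1, -0.1]
width: 70.5
grasp_force: 0.0
```

```bash
cat >> h.py <<'E'
def look(lo=18):
    o=sensors.get_obs();M=R.from_rotvec(o["orientation"]).as_matrix();print(o["ee_pos"].round(1),"th",np.degrees(np.arctan2(M[1,1],M[0,1])).round(1),"F",o["ft_force"].round(1),"t",o["t"].round(1),"w",o["width"].round(1),"q6",o["qpos"][5].round(2))
    c=cam("wrist");P=cloud(c);h=cv2.cvtColor(c["c"],cv2.COLOR_BGR2HSV)
    m=(P[...,2]>lo)&(P[...,2]<32)&(h[...,1]<70)&(P[...,1]<165)&(P[...,1]>-60)
    for b in blobs(P,m,200,5):print(*b)
    return o,c,P
E
python3 - <<'E'
from h import *
o,c,P=look();cv2.imwrite("pics/ga.png",c["c"])
E
```

```text
Traceback (most recent call last):
  File "h.py", line 35, in look
    o=sensors.get_obs();M=R.from_rotvec(o["orientation"]).as_matrix();print(o["ee_pos"].round(1),"th",np.degrees(np.arctan2(M[1,1],M[0,1])).round(1),"F",o["ft_force"].round(1),"t",o["t"].round(1),"w",o["width"].round(1),"q6",o["qpos"][5].round(2))
                                                                                                                                                                                    ^^^^^^^^^^^^
AttributeError: 'float' object has no attribute 'round'
```

```bash
sed -i 's/o\["t"\].round(1)/round(float(o["t"]),1)/' h.py
python3 - <<'E'
from h import *
o,c,P=look();cv2.imwrite("pics/ga.png",c["c"])
E
```

```text
Traceback (most recent call last):
  File "h.py", line 35, in look
    o=sensors.get_obs();M=R.from_rotvec(o["orientation"]).as_matrix();print(o["ee_pos"].round(1),"th",np.degrees(np.arctan2(M[1,1],M[0,1])).round(1),"F",o["ft_force"].round(1),"t",round(float(o["t"]),1),"w",o["width"].round(1),"q6",o["qpos"][5].round(2))
                                                                                                                                                                                                               ^^^^^^^^^^^^^^^^
AttributeError: 'float' object has no attribute 'round'
```

```bash
sed -i 's/o\["width"\].round(1)/round(float(o["width"]),1)/' h.py
python3 - <<'E'
from h import *
o,c,P=look();cv2.imwrite("pics/ga.png",c["c"])
E
```

```text
[422.2  47.6 162.3] th 0.5 F [ 0.3 -0.1 -0.1] t 25.0 w 70.5 q6 0.08
[409.  86.] 2083 (array([500.3, 126.6,  60.2,  59.2,  89.8]), 2081) [497.  139.   26.9]
[598.  96.] 2276 (array([675.7, 127.1,  77.6,  60.1,   0.9]), 2269) [661.5 133.8  26.7]
[499. 164.] 2069 (array([5.894e+02, 6.610e+01, 6.840e+01, 5.970e+01, 5.000e-01]), 2066) [580.8  75.8  26.7]
[323. 173.] 1708 (array([427. ,  54.8,  49.9,  59.7,   0.5]), 1700) [428.   68.3  26.9]
```

View pics/ga.png

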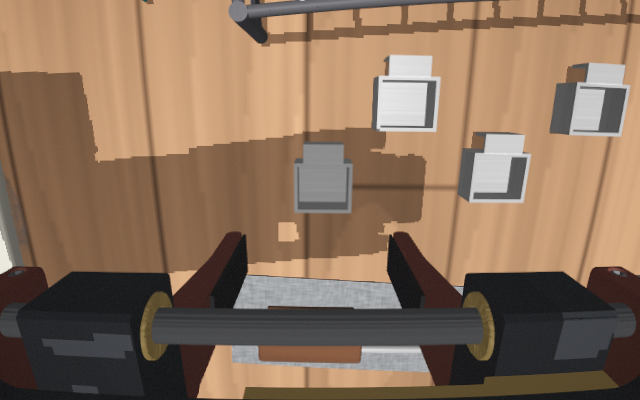

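Below the fingers, tray A sits at (323,175) with its lip up the picture. The others are at (407,92), (496,165) and (592,100), all upright on the open table.

>>> servo_tool(
  steps=[
    [[0.0048,-0.001,-0.022],[0,0,0],0.6],
    [[0,0,-0.022],[0,0,0],0.6],
    [[0,0,-0.022],[0,0,0],0.6],
    [[0,0,-0.022],[0,0,0],0.6],
    [[0,0,-0.022],[0,0,0],0.6],
    [[0,0,-0.022],[0,0,0],0.6],
    [[0,0,-0.016],[0,0,0],0.6],
    [[0,0,-0.008],[0,0,0],0.6],
  ],
)

```text
t: 25.72
ee_pos: [426.7, 45.7, 5.2]
orientation: [-2.212, -2.228, 0.004]
ft_force: [0.2, -0.4, -0.1]
width: 70.2
grasp_force: 0.0
```

>>> servo_tool(
  steps=[
    [[0,0,0],[0,0,0],-1],
    [[0,0,0],[0,0,0],-1],
    [[0,0,0],[0,0,0],-1],
    [[0,0,0],[0,0,0],-1],
    [[0,0,0],[0,0,0],-1],
    [[0,0,0],[0,0,0],-1],
    [[0,0,0],[0,0,0],-1],
    [[0,0,0],[0,0,0],-1],
  ],
)

```text
t: 26.38
ee_pos: [428.5, 46.5, 8.0]
orientation: [2.209, 2.233, 0.002]
ft_force: [-0.3, -1.1, 7.4]
width: 49.5
grasp_force: 30.0
```

>>> servo_tool(
  steps=[
    [[0,0,0.005],[0,0,0],-1],
    [[0,0,0.015],[0,0,0],-1],
    [[0,0,0.025],[0,0,0],-1],
    [[0,0,0.03],[0,0,0],-1],
    [[0,0,0.03],[0,0,0],-1],
    [[0,0,0.03],[0,0,0],-1],
    [[0,0,0.015],[0,0,0],-1],
    [[0,0,0],[0,0,0],-1],
  ],
)

```text
t: 27.05
ee_pos: [430.0, 46.7, 160.6]
orientation: [2.206, 2.23, 0.008]
ft_force: [0.7, 0.3, 0.2]
width: 49.9
grasp_force: 30.0
```

>>> servo_tool(
  steps=[
    [[0.0014,-0.0265,0],[0,0,-0.3],-1],
    [[0.0014,-0.0265,0],[0,0,-0.3],-1],
    [[0.0014,-0.0265,0],[0,0,-0.3],-1],
    [[0.0014,-0.0265,0],[0,0,-0.3],-1],
    [[0.0014,-0.0265,0],[0,0,-0.3],-1],
    [[0.0014,-0.0265,0],[0,0,-0.3],-1],
    [[0.0014,-0.0265,0],[0,0,-0.3],-1],
    [[0.0014,-0.0265,0],[0,0,-0.3],-1],
  ],
)

```text
t: 27.72
ee_pos: [438.1, -166.5, 155.9]
orientation: [-2.255, -2.185, 0.001]
ft_force: [0.2, -0.2, -1.1]
width: 49.9
grasp_force: 30.0
```

>>> servo_tool(
  steps=[
    [[0.0014,-0.0265,0],[0,0,-0.3],-1],
    [[0.0014,-0.0265,0],[0,0,-0.3],-1],
    [[0.0014,-0.0265,0],[0,0,-0.3],-1],
    [[0.0014,-0.0265,0],[0,0,-0.3],-1],
    [[0.0014,-0.0265,0],[0,0,-0.3],-1],
    [[0.0014,-0.0265,0],[0,0,-0.3],-1],
    [[0,0,0],[0,0,-0.3],-1],
    [[0,0,0],[0,0,0],-1],
  ],
)

```text
t: 28.38
ee_pos: [446.6, -324.9, 155.6]
orientation: [-2.296, -2.141, 0.0]
ft_force: [-0.3, 0.4, -1.9]
width: 49.4
grasp_force: 30.0
```

```bash
python3 - <<'E'
from h import *
o,c,P=look();cv2.imwrite("pics/h1.png",c["c"]);np.savez("h1.npz",**c)
e=o["ee_pos"]
h=cv2.cvtColor(c["c"],cv2.COLOR_BGR2HSV)
m=(abs(P[...,2]-75)<6)&(P[...,1]<-240)&(P[...,1]>-470)&(P[...,0]>300)&(P[...,0]<680)
print("rim");[print(*b) for b in blobs(P,m,150)]
m=(abs(P[...,2]-e[2]-20)<10)&(abs(P[...,0]-e[0])<24)&(abs(P[...,1]-e[1])<55)
print("tray");[print(*b) for b in blobs(P,m,100)]
E
```

```text
[ 446.6 -324.9  155.6] th -4.0 F [-0.3  0.4 -1.9] t 28.4 w 49.4 q6 -0.58
rim
[383. 191.] 6236 (array([ 487.7, -352.7,  113.6,  320.5,   85. ]), 6236) [ 500.7 -306.    73.6]
tray
[314. 234.] 6629 (array([ 447.2, -315.1,   59.3,   49.2,   87. ]), 6629) [ 447.3 -301.1  174.5]
```

View pics/h1.png

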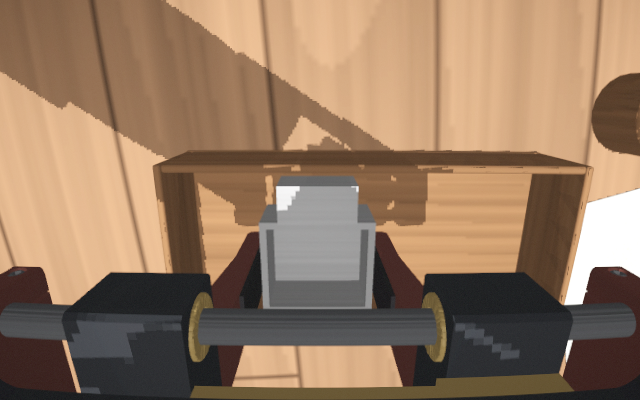

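```bash
cat >> h.py <<'E'
def rimfit(P,zlo=71,zhi=80):
    # near long wall: inner/outer edge medians per x bin
    out=[]
    for x in range(340,640,15):
        m=(abs(P[...,0]-x)<7)&(P[...,2]>zlo)&(P[...,2]<zhi)&(P[...,1]>-330)&(P[...,1]<-260)
        if m.sum()>10: y=P[m][:,1]; out.append((x,np.percentile(y,3),np.percentile(y,97),np.median(P[m][:,2]),m.sum()))
    return np.round(out,1)
E
python3 - <<'E'
from h import *
c=dict(np.load("h1.npz"));P=cloud(c)
r=rimfit(P);print(r)
print(np.polyfit(r[:,0],(r[:,1]+r[:,2])/2,1))
for lo,hi,nm in((330,400,0),(580,650,1)):
  for y in range(-400,-310,15):
    m=(abs(P[...,1]-y)<7)&(abs(P[...,2]-75)<4)&(P[...,0]>lo)&(P[...,0]<hi)
    if m.sum()>10: print(nm,y,np.percentile(P[m][:,0],[3,50,97]).round(1))
E
```

```text
[[ 340.  -328.  -288.    73.8  464. ]
 [ 355.  -294.  -288.6   73.9  155. ]
 [ 370.  -295.1 -289.7   73.9  162. ]
 [ 385.  -296.2 -290.9   73.9  160. ]
 [ 400.  -296.9 -292.    73.8  150. ]
 [ 415.  -298.7 -292.7   73.6  175. ]
 [ 430.  -299.7 -293.6   73.7  180. ]
 [ 445.  -300.8 -294.7   73.7  181. ]
 [ 460.  -301.7 -295.7   73.6  179. ]
 [ 475.  -302.7 -296.7   73.7  179. ]
 [ 490.  -303.8 -298.    73.7  165. ]
 [ 505.  -305.5 -299.5   73.8  175. ]
 [ 520.  -306.3 -300.5   73.9  175. ]
 [ 535.  -307.5 -301.6   73.8  173. ]
 [ 550.  -308.4 -302.6   73.8  178. ]
 [ 565.  -309.6 -303.5   73.8  168. ]
 [ 580.  -310.3 -304.5   73.7  166. ]
 [ 595.  -311.4 -305.6   73.6  162. ]
 [ 610.  -312.4 -306.5   73.6  163. ]
 [ 625.  -313.3 -308.1   73.6  137. ]]
[-5.50802005e-02 -2.74806303e+02]
0 -370 [330.3 331.8 332.9]
0 -355 [330.2 332.1 333.4]
0 -340 [330.1 332.7 334.3]
0 -325 [330.4 333.6 335.5]
1 -400 [637.8 639.9 643.9]
1 -385 [638.7 641.2 645. ]
1 -370 [639.9 642.3 646.2]
1 -355 [641.2 643.5 647.7]
1 -340 [642.5 644.5 648.1]
1 -325 [643.5 645.6 649.3]
```

The held tray is at (315,240) with its lip towards the tub's near wall, whose rim runs along row 157. The measured slot is 3.4 mm off the rim line, so I correct that and descend part-way.

>>> servo_tool(
  steps=[
    [[0,-0.0034,0],[0,0,-0.8],-1],
    [[0,0,-0.012],[0,0,0],-1],
    [[0,0,-0.012],[0,0,0],-1],
    [[0,0,-0.012],[0,0,0],-1],
    [[0,0,-0.012],[0,0,0],-1],
    [[0,0,-0.012],[0,0,0],-1],
    [[0,0,-0.01],[0,0,0],-1],
    [[0,0,0],[0,0,0],-1],
  ],
)

```text
t: 29.1
ee_pos: [446.2, -326.9, 84.5]
orientation: [-2.307, -2.126, 0.001]
ft_force: [-0.0, 0.9, -0.9]
width: 49.8
grasp_force: 30.0
```

```bash
cat >> h.py <<'E'
def held(o,P):
    e=o["ee_pos"]; M=R.from_rotvec(o["orientation"]).as_matrix(); y=M[:,1]; x=M[:,0]  # tray axes: tool
    D=P-e; a=D@y; b=D@x
    m=(abs(a)<24)&(abs(b)<55)&(abs(P[...,2]-e[2]-19)<9)
    r=[r for r in blobs(P,m,100)]; print("held",*r)
E
python3 - <<'E'
from h import *
o,c,P=look();held(o,P);r=rimfit(P,71,76.5);print(r[:12])
E
```

```text
[ 446.2 -326.9   84.5] th -4.7 F [-0.   0.9 -0.9] t 29.1 w 49.8 q6 -0.57
held (array([315., 234.]), np.int32(6607), (array([ 447. , -317.3,   59.4,   48. ,   85.3]), 6607), array([ 447.6, -303. ,  103.3]))
[[ 340.  -328.  -287.9   73.6  901. ]
 [ 355.  -293.8 -288.5   73.7  279. ]
 [ 370.  -294.9 -289.7   73.8  296. ]
 [ 385.  -296.5 -290.8   73.6  308. ]
 [ 400.  -297.  -291.5   73.8  316. ]
 [ 415.  -298.  -292.5   73.8  327. ]
 [ 430.  -299.  -293.4   73.8  131. ]
 [ 475.  -302.7 -296.8   73.8  301. ]
 [ 490.  -303.6 -297.9   73.7  333. ]
 [ 505.  -305.1 -299.2   73.7  308. ]
 [ 520.  -305.8 -300.6   73.7  293. ]
 [ 535.  -306.9 -301.4   73.7  288. ]]
```

>>> servo_tool(
  steps=[
    [[0,0,-0.004],[0,0,0],-1],
    [[0,0,-0.004],[0,0,0],-1],
    [[0,0,-0.004],[0,0,0],-1],
    [[0,0,-0.004],[0,0,0],-1],
    [[0,0,-0.003],[0,0,0],-1],
    [[0,0,-0.003],[0,0,0],-1],
    [[0,0,-0.002],[0,0,0],-1],
    [[0,0,0],[0,0,0],-1],
  ],
)

```text
t: 29.82
ee_pos: [447.3, -327.7, 62.7]
orientation: [-2.31, -2.128, 0.0]
ft_force: [0.8, 0.2, -1.2]
width: 49.7
grasp_force: 30.0
```

```bash
python3 - <<'E'
from h import *
o,c,P=look();held(o,P);cv2.imwrite("pics/h2.png",c["c"])
E
```

```text
[ 447.3 -327.7   62.7] th -4.7 F [ 0.8  0.2 -1.2] t 29.8 w 49.7 q6 -0.57
held (array([315., 232.]), np.int32(6941), (array([ 448.1, -317.9,   59.1,   48. ,   85.4]), 6941), array([ 448.5, -303.3,   81.5]))
```

View pics/h2.png

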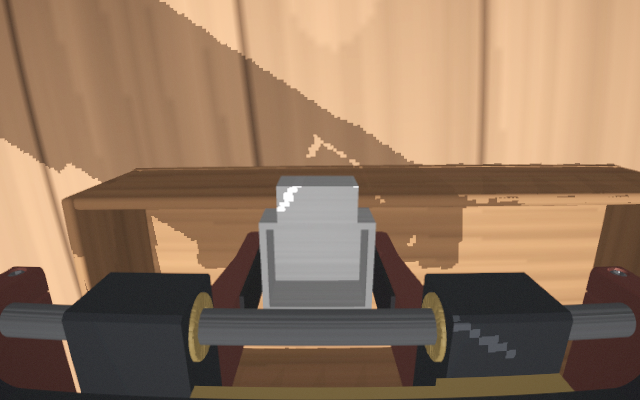

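The lip (row 177) is now outside the rim line (row about 203). I lower the last bit and release.

>>> servo_tool(
  steps=[
    [[0,0,-0.002],[0,0,0],-1],
    [[0,0,-0.002],[0,0,0],-1],
    [[0,0,0],[0,0,0],-1],
    [[0,0,0],[0,0,0],0.36],
    [[0,0,0],[0,0,0],0.36],
    [[0,0,0],[0,0,0],0.36],
    [[0,0,0],[0,0,0],0.36],
    [[0,0,0],[0,0,0],0.36],
  ],
)

```text
t: 30.53
ee_pos: [447.6, -328.0, 59.3]
orientation: [2.31, 2.129, 0.0]
ft_force: [0.4, -0.6, -0.8]
width: 59.8
grasp_force: 0.0
```

>>> servo_tool(
  steps=[
    [[0,0,0.01],[0,0,0],0.36],
    [[0,0,0.015],[0,0,0],0.36],
    [[0,0,0.02],[0,0,0],0.36],
    [[0,0,0.025],[0,0,0],0.36],
    [[0,0,0.03],[0,0,0],0.4],
    [[0,0,0.02],[0,0,0],0.4],
    [[0,0,0],[0,0,0],0.5],
    [[0,0,0],[0,0,0],0.5],
  ],
)

```text
t: 31.2
ee_pos: [448.1, -328.4, 180.8]
orientation: [2.308, 2.127, 0.001]
ft_force: [0.6, -0.1, 0.0]
width: 65.8
grasp_force: 0.0
```

```bash
python3 - <<'E'
from h import *
o,c,P=look()
m=(P[...,0]>400)&(P[...,0]<500)&(P[...,1]<-280)&(P[...,1]>-370)&(P[...,2]>25)&(P[...,2]<85)&(cv2.cvtColor(c["c"],cv2.COLOR_BGR2HSV)[...,1]<60)
[print(*b) for b in blobs(P,m,100)]
t=cam("top")
for b in trays(t,(380,720,-60,165)):print(*b)
E
```

```text
[ 448.1 -328.4  180.8] th -4.7 F [ 0.6 -0.1  0. ] t 31.2 w 65.8 q6 -0.57
[316. 182.] 4407 (array([ 448.7, -319.8,   62.9,   50.1,   85.5]), 4407) [ 448.8 -323.7   61.8]
[326. 171.] 143 (array([658.7, 126.2,  50. ,  56.3,   1.1]), 142) [657.2 136.1  25.9]
[346. 197.] 154 (array([577.6,  64.6,  49.4,  58.9,   0.7]), 154) [578.8  73.5  26. ]
[325. 223.] 141 (array([491.8, 124.2,  49. ,  57.9,   1.2]), 141) [495.2 137.5  26.1]
```

>>> servo_tool(
  steps=[
    [[0.0095,0.0276,0],[0,0,0.37],0.6],
    [[0.0095,0.0276,0],[0,0,0.37],0.6],
    [[0.0095,0.0276,0],[0,0,0.37],0.6],
    [[0.0095,0.0276,0],[0,0,0.37],0.6],
    [[0.0095,0.0276,0],[0,0,0.37],0.6],
    [[0.0095,0.0276,0],[0,0,0.37],0.6],
    [[0.0095,0.0276,0],[0,0,0.37],0.6],
    [[0.0095,0.0276,0],[0,0,0.37],0.6],
  ],
)

```text
t: 31.97
ee_pos: [522.7, -105.5, 177.5]
orientation: [-2.252, -2.186, 0.003]
ft_force: [0.5, -0.4, 0.7]
width: 70.4
grasp_force: 0.0
```

>>> servo_tool(
  steps=[
    [[0.0095,0.0276,0],[0,0,0.37],0.6],
    [[0.0095,0.0276,0],[0,0,0.37],0.6],
    [[0.0095,0.0276,0],[0,0,0.37],0.6],
    [[0.0095,0.0276,0],[0,0,0.37],0.6],
    [[0.0095,0.0276,-0.01],[0,0,0.37],0.6],
    [[0.0095,0.0276,-0.01],[0,0,0.37],0.6],
    [[0,0,0],[0,0,0],0.6],
    [[0,0,0],[0,0,0],0.6],
  ],
)

```text
t: 32.63
ee_pos: [579.2, 59.5, 157.0]
orientation: [-2.207, -2.232, 0.005]
ft_force: [-0.3, -0.6, 0.9]
width: 70.1
grasp_force: 0.0
```

```bash
python3 -c "
from h import *
look()"
```

```text
[579.2  59.5 157. ] th 0.7 F [-0.3 -0.6  0.9] t 32.6 w 70.1 q6 0.07
[214. 101.] 2144 (array([491.1, 126.6,  60.6,  60.2,   0.5]), 2139) [495.5 138.4  27. ]
[422. 103.] 2124 (array([668.4, 126.8,  60.3,  60.7,  89.9]), 2121) [663.4 139.1  27. ]
[319. 175.] 1777 (array([581.3,  66. ,  60.2,  50. ,  89.6]), 1772) [581.5  79.4  26.9]
```

>>> servo_tool(
  steps=[
    [[0.002,-0.0015,-0.02],[0,0,0],0.6],
    [[0,0,-0.022],[0,0,0],0.6],
    [[0,0,-0.022],[0,0,0],0.6],
    [[0,0,-0.022],[0,0,0],0.6],
    [[0,0,-0.022],[0,0,0],0.6],
    [[0,0,-0.02],[0,0,0],0.6],
    [[0,0,-0.014],[0,0,0],0.6],
    [[0,0,-0.007],[0,0,0],0.6],
  ],
)

```text
t: 33.35
ee_pos: [581.0, 55.7, 8.3]
orientation: [-2.212, -2.228, 0.004]
ft_force: [-1.1, 0.2, 0.2]
width: 69.9
grasp_force: 0.0
```

>>> servo_tool(
  steps=[
    [[0,0,0],[0,0,0],-1],
    [[0,0,0],[0,0,0],-1],
    [[0,0,0],[0,0,0],-1],
    [[0,0,0],[0,0,0],-1],
    [[0,0,0],[0,0,0],-1],
    [[0,0,0],[0,0,0],-1],
    [[0,0,0],[0,0,0],-1],
    [[0,0,0],[0,0,0],-1],
  ],
)

```text
t: 34.02
ee_pos: [583.2, 56.9, 11.3]
orientation: [2.211, 2.23, 0.002]
ft_force: [-1.3, -1.3, 6.6]
width: 49.8
grasp_force: 30.0
```

>>> servo_tool(
  steps=[
    [[0,0,0.005],[0,0,0],-1],
    [[0,0,0.015],[0,0,0],-1],
    [[0,0,0.025],[0,0,0],-1],
    [[0,0,0.03],[0,0,0],-1],
    [[0,0,0.03],[0,0,0],-1],
    [[0,0,0.03],[0,0,0],-1],
    [[0,0,0.015],[0,0,0],-1],
    [[0,0,0],[0,0,0],-1],
  ],
)

```text
t: 34.68
ee_pos: [584.8, 57.3, 164.4]
orientation: [2.208, 2.228, 0.009]
ft_force: [0.8, -0.4, -1.3]
width: 49.9
grasp_force: 30.0
```

>>> servo_tool(
  steps=[
    [[-0.0035,-0.0277,0],[0,0,-0.35],-1],
    [[-0.0035,-0.0277,0],[0,0,-0.35],-1],
    [[-0.0035,-0.0277,0],[0,0,-0.35],-1],
    [[-0.0035,-0.0277,0],[0,0,-0.35],-1],
    [[-0.0035,-0.0277,0],[0,0,-0.35],-1],
    [[-0.0035,-0.0277,0],[0,0,-0.35],-1],
    [[-0.0035,-0.0277,0],[0,0,-0.35],-1],
    [[-0.0035,-0.0277,0],[0,0,-0.35],-1],
  ],
)

```text
t: 35.35
ee_pos: [553.2, -165.5, 158.7]
orientation: [-2.264, -2.175, 0.002]
ft_force: [1.6, -0.9, -1.4]
width: 49.9
grasp_force: 30.0
```

>>> servo_tool(
  steps=[
    [[-0.0035,-0.0277,0],[0,0,-0.35],-1],
    [[-0.0035,-0.0277,0],[0,0,-0.35],-1],
    [[-0.0035,-0.0277,0],[0,0,-0.35],-1],
    [[-0.0035,-0.0277,0],[0,0,-0.35],-1],
    [[-0.0035,-0.0277,0],[0,0,-0.35],-1],
    [[-0.0035,-0.0277,0],[0,0,-0.35],-1],
    [[0,0,0],[0,0,0],-1],
    [[0,0,0],[0,0,0],-1],
  ],
)

```text
t: 36.02
ee_pos: [532.4, -331.6, 158.6]
orientation: [-2.306, -2.13, 0.001]
ft_force: [0.3, 1.3, -1.3]
width: 49.8
grasp_force: 30.0
```

```bash
python3 - <<'E'
from h import *
o,c,P=look();held(o,P);r=rimfit(P);print(r[8:16])
E
```

```text
[ 532.4 -331.6  158.6] th -4.5 F [ 0.3  1.3 -1.3] t 36.0 w 49.8 q6 -0.5
held (array([315., 232.]), np.int32(6120), (array([ 533.2, -322.2,   61. ,   48. ,   85.5]), 6120), array([ 533.6, -307.6,  174.2]))
[[ 460.  -311.7 -292.7   76.7  547. ]
 [ 475.  -321.9 -297.5   73.7  289. ]
 [ 490.  -304.1 -298.5   73.8  158. ]
 [ 505.  -304.7 -298.9   73.7  168. ]
 [ 520.  -305.4 -300.1   73.9  159. ]
 [ 535.  -306.7 -301.1   73.8  163. ]
 [ 550.  -307.8 -302.3   73.8  171. ]
 [ 565.  -309.1 -303.2   73.7  174. ]]
```

>>> servo_tool(
  steps=[
    [[0,-0.0025,0],[0,0,0.3],-1],
    [[0,0,-0.012],[0,0,0],-1],
    [[0,0,-0.012],[0,0,0],-1],
    [[0,0,-0.012],[0,0,0],-1],
    [[0,0,-0.012],[0,0,0],-1],
    [[0,0,-0.012],[0,0,0],-1],
    [[0,0,-0.01],[0,0,0],-1],
    [[0,0,0],[0,0,0],-1],
  ],
)

```text
t: 36.73
ee_pos: [532.1, -332.3, 87.2]
orientation: [-2.296, -2.138, 0.002]
ft_force: [-0.0, 0.6, -0.4]
width: 50.2
grasp_force: 30.0
```

```bash
python3 - <<'E'
from h import *
o,c,P=look();held(o,P);r=rimfit(P,71,76.5);print(r[8:16])
E
```

```text
[ 532.1 -332.3   87.2] th -4.1 F [-0.   0.6 -0.4] t 36.7 w 50.2 q6 -0.51
held (array([315., 232.]), np.int32(6115), (array([ 532.8, -323.2,   61.2,   48. ,   85.8]), 6115), array([ 533.2, -308.3,  102.8]))
[[ 475.  -322.1 -297.1   73.5  520. ]
 [ 490.  -304.1 -297.9   73.7  326. ]
 [ 505.  -305.2 -298.9   73.7  334. ]
 [ 520.  -325.1 -299.8   73.9   32. ]
 [ 550.  -316.  -303.    73.7   57. ]
 [ 565.  -309.2 -303.3   73.7  332. ]
 [ 580.  -310.2 -304.3   73.7  327. ]
 [ 595.  -311.4 -306.    73.8  291. ]]
```

>>> servo_tool(
  steps=[
    [[0,-0.0005,-0.004],[0,0,0],-1],
    [[0,0,-0.004],[0,0,0],-1],
    [[0,0,-0.004],[0,0,0],-1],
    [[0,0,-0.004],[0,0,0],-1],
    [[0,0,-0.004],[0,0,0],-1],
    [[0,0,-0.003],[0,0,0],-1],
    [[0,0,-0.002],[0,0,0],-1],
    [[0,0,0],[0,0,0],-1],
  ],
)

```text
t: 37.45
ee_pos: [533.2, -333.7, 64.7]
orientation: [-2.299, -2.14, 0.0]
ft_force: [-0.9, 0.1, -1.0]
width: 49.6
grasp_force: 30.0
```

```bash
python3 -c "
from h import *
o,c,P=look();held(o,P)"
```

```text
[ 533.2 -333.7   64.7] th -4.1 F [-0.9  0.1 -1. ] t 37.5 w 49.6 q6 -0.51
held (array([315., 232.]), np.int32(6094), (array([ 533.9, -324.5,   61.2,   48. ,   85.9]), 6094), array([ 534.2, -309.7,   80.3]))
```

Release, then go to B at about (495,124).

>>> servo_tool(
  steps=[
    [[0,0,-0.002],[0,0,0],-1],
    [[0,0,-0.001],[0,0,0],-1],
    [[0,0,0],[0,0,0],-1],
    [[0,0,0],[0,0,0],0.36],
    [[0,0,0],[0,0,0],0.36],
    [[0,0,0],[0,0,0],0.36],
    [[0,0,0],[0,0,0],0.36],
    [[0,0,0],[0,0,0],0.36],
  ],
)

```text
t: 38.17
ee_pos: [533.6, -333.9, 62.3]
orientation: [2.299, 2.14, 0.0]
ft_force: [0.7, -0.8, 0.4]
width: 59.6
grasp_force: 0.0
```

>>> servo_tool(
  steps=[
    [[0,0,0.01],[0,0,0],0.36],
    [[0,0,0.015],[0,0,0],0.36],
    [[0,0,0.02],[0,0,0],0.36],
    [[0,0,0.025],[0,0,0],0.36],
    [[0,0,0.03],[0,0,0],0.4],
    [[0,0,0.015],[0,0,0],0.4],
    [[0,0,0],[0,0,0],0.5],
    [[0,0,0],[0,0,0],0.5],
  ],
)

```text
t: 38.83
ee_pos: [533.9, -334.1, 178.5]
orientation: [2.298, 2.139, 0.001]
ft_force: [0.2, 0.1, 0.1]
width: 65.9
grasp_force: 0.0
```

```bash
python3 - <<'E'
from h import *
o,c,P=look();cv2.imwrite("pics/h3.png",c["c"])
m=(P[...,0]>400)&(P[...,0]<580)&(P[...,1]<-280)&(P[...,1]>-370)&(P[...,2]>25)&(P[...,2]<85)&(cv2.cvtColor(c["c"],cv2.COLOR_BGR2HSV)[...,1]<60)
[print(*b) for b in blobs(P,m,100)]
t=cam("top")
for b in trays(t,(380,720,-60,165)):print(*b)
E
```

```text
[ 533.9 -334.1  178.5] th -4.1 F [0.2 0.1 0.1] t 38.8 w 65.9 q6 -0.51
[210. 184.] 4705 (array([ 450.6, -319.5,   62.6,   55.2,   86. ]), 4705) [ 448.2 -322.7   62.3]
[316. 183.] 4425 (array([ 534.4, -325.8,   62.4,   50. ,   85.7]), 4425) [ 534.4 -329.5   61.5]
[326. 170.] 142 (array([659.1, 126.3,  51.4,  56.2,   1.1]), 141) [660.1 138.1  26.1]
[325. 223.] 141 (array([492. , 124.4,  48.4,  58.2,   0. ]), 141) [494.7 137.5  26.1]
```

View pics/h3.png

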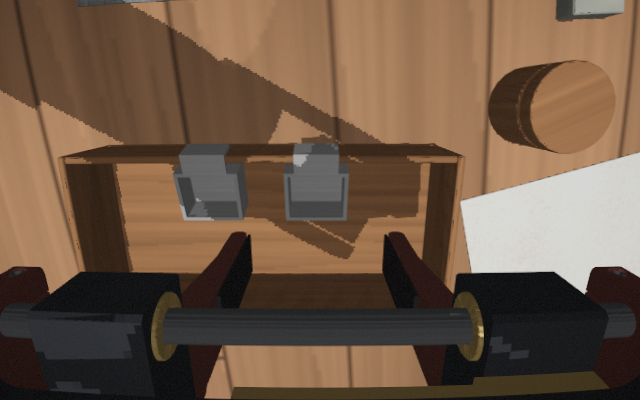

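Two trays hang on the near rim, at (210,185) and (316,185), with their lips over it. The jar and the paper are untouched. Next tray B.

>>> servo_tool(
  steps=[
    [[-0.0027,0.0322,0],[0,0,0.33],0.6],
    [[-0.0027,0.0322,0],[0,0,0.33],0.6],
    [[-0.0027,0.0322,0],[0,0,0.33],0.6],
    [[-0.0027,0.0322,0],[0,0,0.33],0.6],
    [[-0.0027,0.0322,0],[0,0,0.33],0.6],
    [[-0.0027,0.0322,0],[0,0,0.33],0.6],
    [[-0.0027,0.0322,0],[0,0,0.33],0.6],
    [[-0.0027,0.0322,0],[0,0,0.33],0.6],
  ],
)

```text
t: 39.6
ee_pos: [510.5, -74.6, 175.7]
orientation: [-2.248, -2.191, 0.003]
ft_force: [0.7, -0.5, -0.3]
width: 70.0
grasp_force: 0.0
```

>>> servo_tool(
  steps=[
    [[-0.0027,0.0322,0],[0,0,0.33],0.6],
    [[-0.0027,0.0322,0],[0,0,0.33],0.6],
    [[-0.0027,0.0322,0],[0,0,0.33],0.6],
    [[-0.0027,0.0322,0],[0,0,0.33],0.6],
    [[-0.0027,0.0322,-0.01],[0,0,0.33],0.6],
    [[-0.0027,0.0322,-0.01],[0,0,0.33],0.6],
    [[0,0,0],[0,0,0],0.6],
    [[0,0,0],[0,0,0],0.6],
  ],
)

```text
t: 40.27
ee_pos: [494.1, 118.0, 155.4]
orientation: [-2.206, -2.234, 0.005]
ft_force: [-0.9, -0.7, 0.3]
width: 70.1
grasp_force: 0.0
```

```bash
python3 -c "
from h import *
look()"
```

```text
[494.1 118.  155.4] th 0.7 F [-0.9 -0.7  0.3] t 40.3 w 70.1 q6 0.2
[319. 173.] 1784 (array([4.956e+02, 1.266e+02, 4.990e+01, 5.970e+01, 2.000e-01]), 1775) [496.2 140.4  26.9]
[513. 178.] 2207 (array([6.681e+02, 1.267e+02, 6.100e+01, 6.050e+01, 1.000e-01]), 2199) [662.7 136.   26.7]
```

>>> servo_tool(
  steps=[
    [[0.0015,0.0005,-0.02],[0,0,0],0.6],
    [[0,0,-0.022],[0,0,0],0.6],
    [[0,0,-0.022],[0,0,0],0.6],
    [[0,0,-0.022],[0,0,0],0.6],
    [[0,0,-0.022],[0,0,0],0.6],
    [[0,0,-0.02],[0,0,0],0.6],
    [[0,0,-0.012],[0,0,0],0.6],
    [[0,0,-0.006],[0,0,0],0.6],
  ],
)

```text
t: 40.98
ee_pos: [496.4, 116.1, 9.6]
orientation: [-2.212, -2.229, 0.004]
ft_force: [-0.5, -0.2, -0.2]
width: 70.1
grasp_force: 0.0
```

>>> servo_tool(
  steps=[
    [[0,0,0],[0,0,0],-1],
    [[0,0,0],[0,0,0],-1],
    [[0,0,0],[0,0,0],-1],
    [[0,0,0],[0,0,0],-1],
    [[0,0,0],[0,0,0],-1],
    [[0,0,0],[0,0,0],-1],
    [[0,0,0],[0,0,0],-1],
    [[0,0,0],[0,0,0],-1],
  ],
)

```text
t: 41.65
ee_pos: [497.9, 117.6, 12.1]
orientation: [2.21, 2.231, 0.002]
ft_force: [0.1, -1.3, 7.1]
width: 49.8
grasp_force: 30.0
```

>>> servo_tool(
  steps=[
    [[0,0,0.005],[0,0,0],-1],
    [[0,0,0.015],[0,0,0],-1],
    [[0,0,0.025],[0,0,0],-1],
    [[0,0,0.03],[0,0,0],-1],
    [[0,0,0.03],[0,0,0],-1],
    [[0,0,0.03],[0,0,0],-1],
    [[0,0,0.015],[0,0,0],-1],
    [[0,0,0],[0,0,0],-1],
  ],
)

```text
t: 42.32
ee_pos: [499.4, 118.1, 165.0]
orientation: [2.209, 2.229, 0.009]
ft_force: [0.1, -0.6, -0.8]
width: 50.3
grasp_force: 30.0
```

>>> servo_tool(
  steps=[
    [[-0.0086,-0.0298,0],[0,0,5.33],-1],
    [[-0.0086,-0.0298,0],[0,0,5.33],-1],
    [[-0.0086,-0.0298,0],[0,0,5.33],-1],
    [[-0.0086,-0.0298,0],[0,0,5.33],-1],
    [[-0.0086,-0.0298,0],[0,0,5.33],-1],
    [[-0.0086,-0.0298,0],[0,0,5.33],-1],
    [[-0.0086,-0.0298,0],[0,0,5.33],-1],
    [[-0.0086,-0.0298,0],[0,0,5.33],-1],
  ],
)

```text
t: 42.98
ee_pos: [426.9, -121.9, 160.1]
orientation: [-1.241, -2.884, 0.0]
ft_force: [0.9, 0.2, -0.0]
width: 49.7
grasp_force: 30.0
```

>>> servo_tool(
  steps=[
    [[-0.0086,-0.0298,0],[0,0,5.33],-1],
    [[-0.0086,-0.0298,0],[0,0,5.33],-1],
    [[-0.0086,-0.0298,0],[0,0,5.33],-1],
    [[-0.0086,-0.0298,0],[0,0,5.33],-1],
    [[-0.0086,-0.0298,0],[0,0,5.33],-1],
    [[-0.0086,-0.0298,0],[0,0,5.33],-1],
    [[-0.0086,-0.0298,0],[0,0,5.33],-1],
    [[-0.0086,-0.0298,0],[0,0,5.33],-1],
  ],
)

```text
t: 43.65
ee_pos: [358.3, -360.1, 159.9]
orientation: [-0.108, -3.138, -0.002]
ft_force: [0.3, 0.2, -1.0]
width: 49.7
grasp_force: 30.0
```

```bash
cat >> h.py <<'E'
def endfit(P,lo,hi,zlo=71,zhi=76.5):
    for y in range(-425,-295,10):
        m=(abs(P[...,1]-y)<4)&(P[...,2]>zlo)&(P[...,2]<zhi)&(P[...,0]>lo)&(P[...,0]<hi)
        if m.sum()>10: print(y,np.percentile(P[m][:,0],[3,97]).round(1),m.sum())
E
python3 - <<'E'
from h import *
o,c,P=look();held(o,P);endfit(P,300,350)
E
```

```text
[ 358.3 -360.1  159.9] th 86.1 F [ 0.3  0.2 -1. ] t 43.6 w 49.7 q6 -2.31
held (array([318., 231.]), np.int32(5898), (array([ 349.4, -359.5,   48. ,   61.3,   86.1]), 5898), array([ 334.2, -358.6,  174.7]))
-425 [323.4 349.1] 311
-415 [323.2 328.6] 92
-405 [324.1 329.2] 90
-395 [324.6 329.2] 82
-385 [324.9 329.8] 88
-375 [325.5 331.6] 96
-365 [326.2 332.3] 98
-355 [326.9 332.9] 104
-345 [327.7 333.7] 104
-335 [328.4 334.3] 98
-325 [329.  334.9] 96
-315 [330.5 335.8] 90
-305 [331.1 337. ] 96
```

>>> servo_tool(
  steps=[
    [[0.0008,0,0],[0,0,0],-1],
    [[0,0,-0.012],[0,0,0],-1],
    [[0,0,-0.012],[0,0,0],-1],
    [[0,0,-0.012],[0,0,0],-1],
    [[0,0,-0.012],[0,0,0],-1],
    [[0,0,-0.012],[0,0,0],-1],
    [[0,0,-0.01],[0,0,0],-1],
    [[0,0,0],[0,0,0],-1],
  ],
)

```text
t: 44.37
ee_pos: [359.4, -357.2, 88.9]
orientation: [-0.115, -3.136, -0.005]
ft_force: [-0.2, -0.0, 0.2]
width: 49.5
grasp_force: 30.0
```

```bash
python3 - <<'E'
from h import *
o,c,P=look();held(o,P);endfit(P,300,350)
E
```

```text
[ 359.4 -357.2   88.9] th 85.8 F [-0.2 -0.   0.2] t 44.4 w 49.5 q6 -2.3
held (array([318., 231.]), np.int32(5887), (array([ 350.6, -356.5,   48. ,   61.6,   85.7]), 5887), array([ 335.3, -355.6,  103.8]))
-425 [323.  349.1] 566
-415 [323.  328.4] 167
-405 [323.7 329.2] 171
-395 [324.  329.9] 189
-385 [324.9 330.7] 187
-375 [325.4 331.3] 77
-335 [328.6 337.9] 89
-325 [329.1 334.3] 176
-315 [329.8 335.2] 173
-305 [331.  335.9] 160
```

>>> servo_tool(
  steps=[
    [[0,0,-0.004],[0,0,0],-1],
    [[0,0,-0.004],[0,0,0],-1],
    [[0,0,-0.004],[0,0,0],-1],
    [[0,0,-0.004],[0,0,0],-1],
    [[0,0,-0.004],[0,0,0],-1],
    [[0,0,-0.003],[0,0,0],-1],
    [[0,0,-0.002],[0,0,0],-1],
    [[0,0,0],[0,0,0],-1],
  ],
)

```text
t: 45.08
ee_pos: [360.2, -359.1, 65.7]
orientation: [-0.115, -3.139, -0.001]
ft_force: [-0.0, 0.3, -0.9]
width: 49.7
grasp_force: 30.0
```

```bash
python3 -c "
from h import *
o,c,P=look();held(o,P)"
```

```text
[ 360.2 -359.1   65.7] th 85.8 F [-0.   0.3 -0.9] t 45.1 w 49.7 q6 -2.3
held (array([317., 231.]), np.int32(5898), (array([ 351.3, -358.5,   48. ,   61.6,   85.8]), 5898), array([ 336. , -357.6,   80.5]))
```

>>> servo_tool(
  steps=[
    [[0,0,-0.002],[0,0,0],-1],
    [[0,0,-0.001],[0,0,0],-1],
    [[0,0,0],[0,0,0],-1],
    [[0,0,0],[0,0,0],0.36],
    [[0,0,0],[0,0,0],0.36],
    [[0,0,0],[0,0,0],0.36],
    [[0,0,0],[0,0,0],0.36],
    [[0,0,0],[0,0,0],0.36],
  ],
)

```text
t: 45.8
ee_pos: [360.4, -359.4, 63.2]
orientation: [0.115, 3.139, -0.0]
ft_force: [-0.2, 0.6, 0.2]
width: 60.4
grasp_force: 0.0
```

>>> servo_tool(
  steps=[
    [[0,0,0.01],[0,0,0],0.36],
    [[0,0,0.015],[0,0,0],0.36],
    [[0,0,0.02],[0,0,0],0.36],
    [[0,0,0.025],[0,0,0],0.36],
    [[0,0,0.03],[0,0,0],0.4],
    [[0,0,0.015],[0,0,0],0.4],
    [[0,0,0],[0,0,0],0.5],
    [[0,0,0],[0,0,0],0.5],
  ],
)

```text
t: 46.47
ee_pos: [360.8, -359.7, 179.4]
orientation: [0.115, 3.138, -0.003]
ft_force: [-0.7, -0.0, -0.4]
width: 65.8
grasp_force: 0.0
```

```bash
cat >> h.py <<'E'
def hung(P,c):
    m=(P[...,0]>300)&(P[...,0]<670)&(P[...,1]<-270)&(P[...,1]>-450)&(P[...,2]>25)&(P[...,2]<85)&(cv2.cvtColor(c["c"],cv2.COLOR_BGR2HSV)[...,1]<60)
    print("hung");[print(*b) for b in blobs(P,m,100)]
E
python3 - <<'E'
from h import *
o,c,P=look();hung(P,c)
t=cam("top")
for b in trays(t,(380,720,-60,165)):print(*b)
E
```

```text
[ 360.8 -359.7  179.4] th 85.8 F [-0.7 -0.  -0.4] t 46.5 w 65.8 q6 -2.3
hung
[318. 181.] 4419 (array([ 351.5, -358.8,   49.7,   62.4,   85.6]), 4419) [ 355.3 -358.7   61.8]
[360. 280.] 3046 (array([ 447.4, -325.5,   52. ,   49.8,   85.3]), 3046) [ 451.1 -327.2   49.9]
[364. 366.] 2514 (array([ 532.6, -325.9,   64.2,   51.6,   88.3]), 2514) [ 542.1 -327.7   60.5]
[326. 171.] 144 (array([659.3, 126.2,  50.6,  56.3,   1. ]), 141) [657.2 136.1  25.7]
```

>>> servo_tool(
  steps=[
    [[0.0189,0.0299,0],[0,0,-5.33],0.6],
    [[0.0189,0.0299,0],[0,0,-5.33],0.6],
    [[0.0189,0.0299,0],[0,0,-5.33],0.6],
    [[0.0189,0.0299,0],[0,0,-5.33],0.6],
    [[0.0189,0.0299,0],[0,0,-5.33],0.6],
    [[0.0189,0.0299,0],[0,0,-5.33],0.6],
    [[0.0189,0.0299,0],[0,0,-5.33],0.6],
    [[0.0189,0.0299,0],[0,0,-5.33],0.6],
  ],
)

```text
t: 47.23
ee_pos: [511.3, -118.3, 176.7]
orientation: [-1.254, -2.877, 0.001]
ft_force: [0.7, -0.2, -0.7]
width: 70.4
grasp_force: 0.0
```

>>> servo_tool(
  steps=[
    [[0.0189,0.0299,0],[0,0,-5.33],0.6],
    [[0.0189,0.0299,0],[0,0,-5.33],0.6],
    [[0.0189,0.0299,0],[0,0,-5.33],0.6],
    [[0.0189,0.0299,0],[0,0,-5.33],0.6],
    [[0.0189,0.0299,0],[0,0,-5.33],0.6],
    [[0.0189,0.0299,0],[0,0,-5.33],0.6],
    [[0.0189,0.0299,-0.01],[0,0,-5.33],0.6],
    [[0.0189,0.0299,-0.01],[0,0,-5.33],0.6],
  ],
)

```text
t: 47.9
ee_pos: [663.0, 120.7, 156.5]
orientation: [-2.216, -2.226, 0.002]
ft_force: [-0.2, -0.1, 0.0]
width: 70.3
grasp_force: 0.0
```

>>> servo_tool(
  steps=[
    [[0,0,0],[0,0,0],0.6],
    [[0,0,0],[0,0,0],0.6],
    [[0,0,0],[0,0,0],0.6],
    [[0,0,0],[0,0,0],0.6],
    [[0,0,0],[0,0,0],0.6],
    [[0,0,0],[0,0,0],0.6],
    [[0,0,0],[0,0,0],0.6],
    [[0,0,0],[0,0,0],0.6],
  ],
)

```text
t: 48.57
ee_pos: [662.8, 118.5, 158.6]
orientation: [2.212, 2.231, 0.001]
ft_force: [-0.1, -0.0, -0.3]
width: 70.5
grasp_force: 0.0
```

```bash
python3 -c "
from h import *
look()"
```

```text
[662.8 118.5 158.6] th 0.5 F [-0.1 -0.  -0.3] t 48.6 w 70.5 q6 0.15
[317. 173.] 1791 (array([6.630e+02, 1.267e+02, 5.000e+01, 5.990e+01, 5.000e-01]), 1782) [663.2 140.4  26.9]
```

>>> servo_tool(
  steps=[
    [[0,0,-0.022],[0,0,0],0.6],
    [[0,0,-0.022],[0,0,0],0.6],
    [[0,0,-0.022],[0,0,0],0.6],
    [[0,0,-0.022],[0,0,0],0.6],
    [[0,0,-0.022],[0,0,0],0.6],
    [[0,0,-0.02],[0,0,0],0.6],
    [[0,0,-0.013],[0,0,0],0.6],
    [[0,0,-0.007],[0,0,0],0.6],
  ],
)

```text
t: 49.28
ee_pos: [661.8, 118.8, 6.3]
orientation: [-2.21, -2.23, 0.003]
ft_force: [-0.2, 0.2, -0.3]
width: 70.1
grasp_force: 0.0
```

>>> servo_tool(
  steps=[
    [[0,0,0],[0,0,0],-1],
    [[0,0,0],[0,0,0],-1],
    [[0,0,0],[0,0,0],-1],
    [[0,0,0],[0,0,0],-1],
    [[0,0,0],[0,0,0],-1],
    [[0,0,0],[0,0,0],-1],
    [[0,0,0],[0,0,0],-1],
    [[0,0,0],[0,0,0],-1],
  ],
)

```text
t: 49.95
ee_pos: [663.8, 119.2, 9.6]
orientation: [2.21, 2.231, 0.003]
ft_force: [-1.2, -0.3, 6.0]
width: 50.1
grasp_force: 30.0
```

>>> servo_tool(
  steps=[
    [[0,0,0.005],[0,0,0],-1],
    [[0,0,0.015],[0,0,0],-1],
    [[0,0,0.025],[0,0,0],-1],
    [[0,0,0.03],[0,0,0],-1],
    [[0,0,0.03],[0,0,0],-1],
    [[0,0,0.03],[0,0,0],-1],
    [[0,0,0.015],[0,0,0],-1],
    [[0,0,0],[0,0,0],-1],
  ],
)

```text
t: 50.62
ee_pos: [665.3, 119.5, 163.8]
orientation: [2.208, 2.228, 0.01]
ft_force: [-0.3, 0.1, -1.2]
width: 50.2
grasp_force: 30.0
```

>>> servo_tool(
  steps=[
    [[-0.003,-0.0307,0],[0,0,-5.9],-1],
    [[-0.003,-0.0307,0],[0,0,-5.9],-1],
    [[-0.003,-0.0307,0],[0,0,-5.9],-1],
    [[-0.003,-0.0307,0],[0,0,-5.9],-1],
    [[-0.003,-0.0307,0],[0,0,-5.9],-1],
    [[-0.003,-0.0307,0],[0,0,-5.9],-1],
    [[-0.003,-0.0307,0],[0,0,-5.9],-1],
    [[-0.003,-0.0307,0],[0,0,-5.9],-1],
  ],
)

```text
t: 51.28
ee_pos: [637.5, -127.8, 157.1]
orientation: [-2.922, -1.152, 0.003]
ft_force: [0.4, 0.2, 0.1]
width: 50.0
grasp_force: 30.0
```

>>> servo_tool(
  steps=[
    [[-0.003,-0.0307,0],[0,0,-5.9],-1],
    [[-0.003,-0.0307,0],[0,0,-5.9],-1],
    [[-0.003,-0.0307,0],[0,0,-5.9],-1],
    [[-0.003,-0.0307,0],[0,0,-5.9],-1],
    [[-0.003,-0.0307,0],[0,0,-5.9],-1],
    [[-0.003,-0.0307,0],[0,0,-5.9],-1],
    [[-0.003,-0.0307,0],[0,0,-5.9],-1],
    [[-0.003,-0.0307,0],[0,0,-5.9],-1],
  ],
)

```text
t: 51.95
ee_pos: [613.6, -373.1, 156.9]
orientation: [-3.138, 0.114, 0.003]
ft_force: [0.8, -0.9, -0.8]
width: 49.7
grasp_force: 30.0
```

>>> servo_tool(
  steps=[
    [[0,0,0],[0,0,0],-1],
    [[0,0,0],[0,0,0],-1],
    [[0,0,0],[0,0,0],-1],
    [[0,0,0],[0,0,0],-1],
    [[0,0,0],[0,0,0],-1],
    [[0,0,0],[0,0,0],-1],
    [[0,0,0],[0,0,0],-1],
    [[0,0,0],[0,0,0],-1],
  ],
)

```text
t: 52.62
ee_pos: [615.0, -371.5, 158.3]
orientation: [3.14, -0.105, 0.0]
ft_force: [-0.7, 1.3, -0.8]
width: 49.7
grasp_force: 30.0
```

```bash
python3 - <<'E'
from h import *
o,c,P=look();held(o,P);endfit(P,620,670)
E
```

```text
[ 615.  -371.5  158.3] th -93.8 F [-0.7  1.3 -0.8] t 52.6 w 49.7 q6 1.08
held (array([316., 233.]), np.int32(6170), (array([ 624.7, -372.2,   48. ,   59.1,   86.2]), 6170), array([ 639. , -372.8,  175.6]))
-425 [637.4 642.8] 93
-415 [638.8 643.5] 84
-405 [639.5 644.6] 95
-395 [640.1 645.5] 100
-385 [640.9 646.3] 97
-375 [641.5 647.1] 97
-365 [642.1 647.8] 105
-355 [642.7 648.5] 102
-345 [643.3 649.2] 99
-335 [643.9 649.3] 88
-325 [644.1 650.1] 101
-315 [621.4 650.4] 303
-305 [620.6 635.3] 11
```

>>> servo_tool(
  steps=[
    [[-0.0006,0,0],[0,0,0],-1],
    [[0,0,-0.012],[0,0,0],-1],
    [[0,0,-0.012],[0,0,0],-1],
    [[0,0,-0.012],[0,0,0],-1],
    [[0,0,-0.012],[0,0,0],-1],
    [[0,0,-0.012],[0,0,0],-1],
    [[0,0,-0.01],[0,0,0],-1],
    [[0,0,0],[0,0,0],-1],
  ],
)

```text
t: 53.33
ee_pos: [612.6, -371.2, 84.7]
orientation: [-3.137, 0.106, 0.006]
ft_force: [-0.4, 0.1, -0.7]
width: 49.6
grasp_force: 30.0
```

```bash
python3 - <<'E'
from h import *
o,c,P=look();held(o,P);endfit(P,620,670)
E
```

```text
[ 612.6 -371.2   84.7] th -93.9 F [-0.4  0.1 -0.7] t 53.3 w 49.6 q6 1.08
held (array([316., 234.]), np.int32(6163), (array([ 622.4, -371.9,   48. ,   59.1,   86.1]), 6163), array([ 636.6, -372.5,  101.9]))
-425 [637.3 642.9] 173
-415 [638.7 644. ] 185
-405 [639.4 644.7] 188
-395 [633.6 645.5] 155
-365 [620.3 622.6] 12
-355 [621.2 648.6] 65
-345 [643.2 649.1] 198
-335 [644.  649.7] 194
-325 [644.5 650.1] 176
-315 [621.3 650.6] 574
```

>>> servo_tool(
  steps=[
    [[0,0,0],[0,0,0],-1],
    [[0,0,-0.004],[0,0,0],-1],
    [[0,0,-0.004],[0,0,0],-1],
    [[0,0,-0.004],[0,0,0],-1],
    [[0,0,-0.004],[0,0,0],-1],
    [[0,0,-0.004],[0,0,0],-1],
    [[0,0,-0.003],[0,0,0],-1],
    [[0,0,-0.001],[0,0,0],-1],
  ],
)

```text
t: 54.05
ee_pos: [613.8, -371.9, 63.4]
orientation: [-3.139, 0.106, 0.001]
ft_force: [0.2, 1.1, -1.2]
width: 49.9
grasp_force: 30.0
```

```bash
python3 -c "
from h import *
o,c,P=look();held(o,P)"
```

```text
[ 613.8 -371.9   63.4] th -93.9 F [ 0.2  1.1 -1.2] t 54.0 w 49.9 q6 1.08
held (array([316., 232.]), np.int32(6398), (array([ 623.6, -372.6,   48. ,   58.9,   86.1]), 6398), array([ 638.2, -373.1,   80.6]))
```

>>> servo_tool(
  steps=[
    [[0,0,-0.002],[0,0,0],-1],
    [[0,0,-0.002],[0,0,0],-1],
    [[0,0,0],[0,0,0],-1],
    [[0,0,0],[0,0,0],0.36],
    [[0,0,0],[0,0,0],0.36],
    [[0,0,0],[0,0,0],0.36],
    [[0,0,0],[0,0,0],0.36],
    [[0,0,0],[0,0,0],0.36],
  ],
)

```text
t: 54.77
ee_pos: [614.3, -372.2, 60.4]
orientation: [3.14, -0.106, 0.0]
ft_force: [-0.1, 0.2, -0.0]
width: 59.8
grasp_force: 0.0
```

>>> servo_tool(
  steps=[
    [[0,0,0.01],[0,0,0],0.36],
    [[0,0,0.015],[0,0,0],0.36],
    [[0,0,0.02],[0,0,0],0.36],
    [[0,0,0.025],[0,0,0],0.36],
    [[0,0,0.03],[0,0,0],0.4],
    [[0,0,0.03],[0,0,0],0.4],
    [[0,0,0.03],[0,0,0],0.5],
    [[0,0,0.03],[0,0,0],0.5],
  ],
)

```text
t: 55.43
ee_pos: [614.2, -372.2, 253.7]
orientation: [3.139, -0.106, 0.003]
ft_force: [0.1, 0.2, 0.2]
width: 65.5
grasp_force: 0.0
```

>>> servo_tool(
  steps=[
    [[-0.01,0.035,0.02],[0,0,0],0.5],
    [[-0.01,0.035,0.02],[0,0,0],0.5],
    [[-0.01,0.035,0],[0,0,0],0.5],
    [[-0.01,0.035,0],[0,0,0],0.5],
    [[-0.01,0.035,0],[0,0,0],0.5],
    [[-0.01,0.035,0],[0,0,0],0.5],
    [[-0.01,0.035,0],[0,0,0],0.5],
    [[0,0,0],[0,0,0],0.5],
  ],
)

```text
t: 56.1
ee_pos: [542.3, -122.4, 292.0]
orientation: [-3.138, 0.101, -0.001]
ft_force: [-0.3, 0.1, -0.4]
width: 65.6
grasp_force: 0.0
```

```bash
python3 - <<'E'
from h import *
o,c,P=look();t=cam("top");s=cam("scene");hung(cloud(t),t);P=cloud(t)
m=(P[...,0]>330)&(P[...,0]<690)&(P[...,1]>-180)&(P[...,1]<-50)&(P[...,2]>20)&(P[...,2]<46)
print("rod");[print(*b) for b in blobs(P,m,15)]
a=cv2.resize(t["c"][90:300,370:580],(400,400),interpolation=cv2.INTER_CUBIC)
b=cv2.resize(s["c"][70:230,170:345],(400,366),interpolation=cv2.INTER_CUBIC);b=cv2.copyMakeBorder(b,0,34,0,0,0)
cv2.imwrite("pics/fin.png",np.hstack([a,b]))
E
```

```text
[ 542.3 -122.4  292. ] th -93.7 F [-0.3  0.1 -0.4] t 56.1 w 65.6 q6 1.39
hung
[496. 188.] 106 (array([ 608.8, -384.5,   24. ,   46.1,   78.4]), 106) [ 611.9 -386.6   45.5]
rod
[405. 238.] 462 (array([ 511.2, -113.5,   26.6,  293.2,   89.2]), 462) [ 432.4 -112.8   39.1]
```

View pics/fin.png

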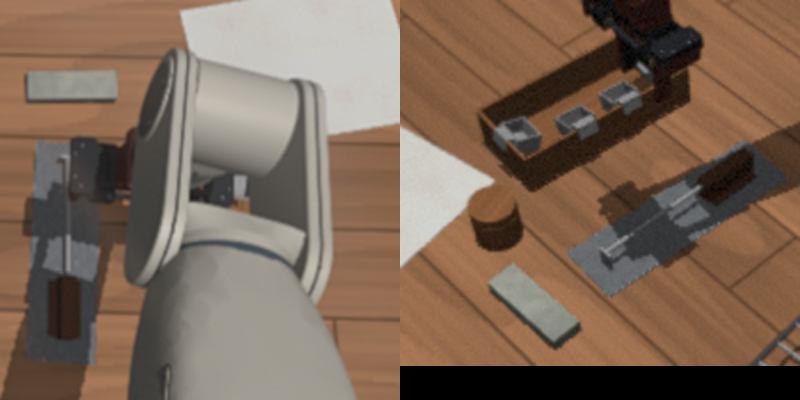

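The rod is on its mat as found, and the jar and whetstone are unmoved. Three trays hang at (520,130), (577,120) and (620,95); the fourth is behind the gripper at (645,70). I clear the view and check once more.

>>> servo_tool(
  steps=[
    [[0,0.035,0],[0,0,0],0.5],
    [[0,0.035,0],[0,0,0],0.5],
    [[0,0.035,0],[0,0,0],0.5],
    [[0,0.035,0],[0,0,0],0.5],
    [[0,0.035,0],[0,0,0],0.5],
    [[0,0.035,0],[0,0,0],0.5],
    [[0,0.035,0],[0,0,0],0.5],
    [[0,0.02,0],[0,0,0],0.5],
  ],
)

```text
t: 56.92
ee_pos: [545.2, 139.7, 290.8]
orientation: [-3.139, 0.107, -0.002]
ft_force: [0.4, -0.5, -1.0]
width: 66.0
grasp_force: 0.0
```

```bash
python3 - <<'E'
from h import *
t=cam("top");s=cam("scene");hung(cloud(t),t);P=cloud(t)
m=(P[...,0]>330)&(P[...,0]<690)&(P[...,1]>-180)&(P[...,1]<-50)&(P[...,2]>20)&(P[...,2]<46)
print("rod");[print(*b) for b in blobs(P,m,15)]
a=cv2.resize(t["c"][110:300,380:570],(400,400),interpolation=cv2.INTER_CUBIC)
b=cv2.resize(s["c"][70:230,170:345],(400,366),interpolation=cv2.INTER_CUBIC);b=cv2.copyMakeBorder(b,0,34,0,0,0)
cv2.imwrite("pics/fin2.png",np.hstack([a,b]))
E
```

```text
hung
[494. 184.] 389 (array([ 616.4, -381.1,   74.1,   60.7,   80.9]), 389) [ 620.9 -375.8   53.5]
[480. 212.] 361 (array([ 531.9, -325.8,   63.7,   50.1,   86.4]), 361) [ 533.3 -332.2   60.5]
[479. 241.] 356 (array([ 446.4, -319.3,   62.4,   50. ,   86.4]), 356) [ 447.  -325.8   61.4]
[494. 275.] 409 (array([ 350.2, -358. ,   51.1,   61. ,   85.2]), 409) [ 353.7 -360.    58.4]
rod
[406. 230.] 396 (array([ 511.7, -113.1,   26. ,  292.5,   89.7]), 396) [ 447.  -113.8   38.9]
```

View pics/fin2.png

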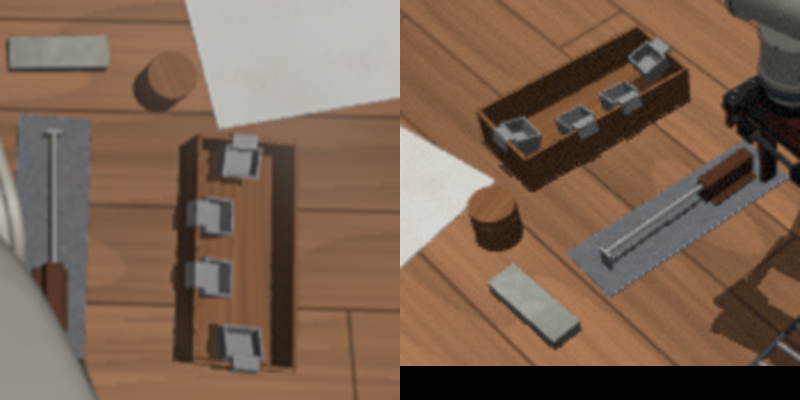

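All four trays are on the rim, but the far-end one, at (241,155), looks slightly turned. I take a close measurement.

>>> servo_tool(
  steps=[
    [[0.004,-0.032,0],[0,0,0],0.5],
    [[0.004,-0.032,0],[0,0,0],0.5],
    [[0.004,-0.032,0],[0,0,0],0.5],
    [[0.004,-0.032,0],[0,0,0],0.5],
    [[0.004,-0.032,0],[0,0,0],0.5],
    [[0.004,-0.032,0],[0,0,0],0.5],
    [[0.004,-0.032,0],[0,0,0],0.5],
    [[0.004,-0.032,0],[0,0,0],0.5],
  ],
)

```text
t: 57.68
ee_pos: [576.1, -122.2, 290.6]
orientation: [3.139, -0.11, 0.001]
ft_force: [1.1, 0.1, 0.3]
width: 65.9
grasp_force: 0.0
```

>>> servo_tool(
  steps=[
    [[0.005,-0.032,0],[0,0,0],0.5],
    [[0.005,-0.032,0],[0,0,0],0.5],
    [[0.005,-0.032,0],[0,0,0],0.5],
    [[0.005,-0.032,0],[0,0,0],0.5],
    [[0.005,-0.032,0],[0,0,0],0.5],
    [[0.005,-0.032,-0.02],[0,0,0],0.5],
    [[0.005,-0.032,-0.03],[0,0,0],0.5],
    [[0.005,-0.032,-0.03],[0,0,0],0.5],
  ],
)

```text
t: 58.35
ee_pos: [615.0, -375.2, 213.8]
orientation: [3.138, -0.11, 0.003]
ft_force: [0.6, -0.5, -0.2]
width: 66.1
grasp_force: 0.0
```

```bash
python3 - <<'E'
from h import *
o,c,P=look();hung(P,c);endfit(P,620,670)
cv2.imwrite("pics/e2.png",c["c"])
E
```

```text
[ 615.  -375.2  213.8] th -94.0 F [ 0.6 -0.5 -0.2] t 58.4 w 66.1 q6 1.08
hung
[315. 176.] 3278 (array([ 622.3, -373.4,   47.7,   62.5,   85.8]), 3278) [ 619.6 -374.1   59.5]
[278. 266.] 2871 (array([ 535.2, -330.4,   55.3,   50.3,   85.9]), 2871) [ 532.  -330.5   53.3]
[276. 354.] 1051 (array([ 437.5, -320.4,   63.3,   28.7,   72. ]), 1051) [ 427.5 -317.2   62.5]
[320. 382.] 361 (array([ 378. , -361.9,   46.9,    7.8,   88.2]), 361) [ 378.  -362.4   46.7]
-425 [637.3 642.7] 67
-415 [638.1 643.3] 59
-405 [639.6 644.3] 55
-395 [621.5 645.4] 139
-385 [629.7 649.8] 119
-375 [630.6 650.4] 114
-365 [631.2 650.9] 110
-355 [632.  648.4] 108
-345 [625.1 648.3] 79
-335 [643.7 649.1] 65
-325 [644.6 649.9] 69
-315 [621.7 650.2] 200
```

View pics/e2.png

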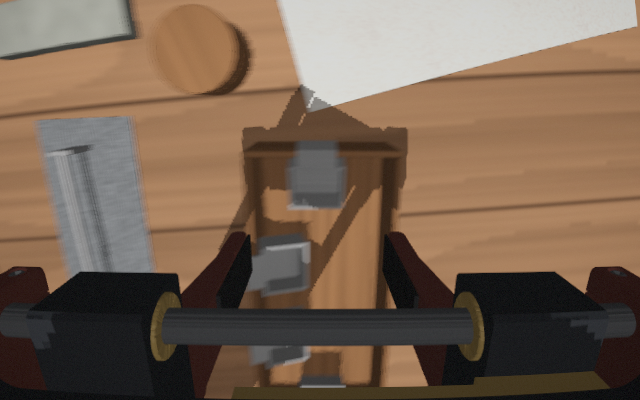

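The far-end tray hangs square, with its lip over the rim at (316,145). I raise the arm clear and hand in.

>>> servo_tool(
  steps=[
    [[0,0,0.03],[0,0,0],0.5],
    [[0,0,0.03],[0,0,0],0.5],
    [[0,0,0.03],[0,0,0],0.5],
    [[0,0,0],[0,0,0],0.5],
    [[0,0,0],[0,0,0],0.5],
    [[0,0,0],[0,0,0],0.5],
    [[0,0,0],[0,0,0],0.5],
    [[0,0,0],[0,0,0],0.5],
  ],
)

```text
t: 59.07
ee_pos: [614.7, -370.6, 301.8]
orientation: [-3.138, 0.107, 0.004]
ft_force: [1.0, 0.7, 0.2]
width: 65.7
grasp_force: 0.0
```

```bash
python3 -c "
from h import *
print(close_job())"
```

```text
the job is handed in; nothing more can be done
None
```

The job is handed in at about 59 s: all four trays were drawn out and hang by their lips on the tub's rim, the rod stands on its mat as found, and the jar and whetstone were not disturbed; the hand-in call returned no verdict.

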